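Restock the castor cartons in the wire cupboard

TASK

Take the wire cupboard's door by its handle and swing it wide open, about square to the front. Then pick up the loose carton that matches the two inside and set it down gently on top of them, lined up squarely with the pile along the same direction, and leave the door open. Leave the pile where it stands, and leave the flat box, the gas lift and the castor alone.

Things in the scene. Friction and masses are not known exactly. Their poses are not given: they have to be found in the camera images.
- cupboard: Fixed grey wire-mesh cupboard, 150 deep (x) x 250 wide (y) x 330 high. Origin: centre of its underside, on the bench; x points into it, z up. Opening at x = -75, 234 wide between posts; floor's top at z = 12, mesh roof's underside at z = 320, so the hand comes in through the front, tilted. Mesh back, sides and roof.
- door (a joint): Angle of the cupboard's side-hung door (rad): 0 closed, grows as it opens towards the robot's side, stop at 1.9. Starts shut or ajar; stays where left. Upright hinge on the left (+y) edge; opening turns it clockwise seen from above. Grey steel panel 248 wide x 322 high x 12 thick, bottom 5 above the bench.
- door_hinge (a point): Point on the hinge axis at mid-height, 166 above the bench, in the plane of the door's outer face. Its frame turns with the door: along the closed or open door the free edge lies 248 along its -y; its -x points out of the door's outer face.
- handle_grip (a point): Middle of the bar of the door's upright steel handle, where to hold it: 205 above the bench, 228 from the hinge axis along the door and 20 from its free edge, 35 out from the outer face. The bar runs along z, 130 long, 11 in diameter, on two stand-offs 55 above and below the middle. Axes as door_hinge.
- carton: The loose closed cardboard carton to be stacked, 100 (x) x 60 (y) x 50 high, about 0.3 kg, with a pale tape strip along the top. Origin: centre of its underside; z up. It stands on the bench to the right of the cupboard, in either of two places.
- carton_mid: Like carton, same size; the upper of the two already piled in the cupboard, its underside 62 above the bench, its top 112. Origin: centre of its underside, long side along x (into the cupboard).
- carton_low: Like carton, same size; the lower of the pile, standing on the cupboard's floor. Origin: centre of its underside.
- flat_box: Bystander: another cardboard carton, larger and flatter, 120 x 85 x 30 high, on the bench. Origin: centre of its underside. Leave alone.
- gas_lift: Bystander: steel chair gas lift standing upright on a 70 diameter flange, 150 high. Origin: centre of its underside. Leave alone.
- castor: Bystander: black twin-wheel castor with its steel stem up, 54 long x 52 wide x 85 high. Origin: centre of its underside. Leave alone.
Mind the look-alikes: they are no part of the job. What is shaped like the carton_low but pink or yellow is not meant.

How it is judged (in metres and radians):
On the way, in this order (a step that is already met when the one before it is completed fails the run):
1. the fingers are drawing the door open by its handle (past 0.25 rad) (value of joint door above 0.25 rad and contact force between the fingers and cupboard above 0.3 N and distance between the grasp point and handle_grip below 0.09 m and horizontal distance between the grasp point and handle_grip below 0.055 m and x of the grasp point in the frame of handle_grip below 0.025 m).
2. the door is wide open (past 1.3 rad) (value of joint door above 1.3 rad), for 0.1 s.
3. the carton is on the pile in the cupboard (horizontal distance between carton and carton_mid below 0.03 m and z of carton in the frame of carton_mid between 0.045 and 0.055 m), for 0.2 s.
At the end, for the whole second after the job is handed in: The door stands open past 1.3 rad; the carton rests still and flat on the upper carton of the pile, within 12 mm and 0.14 rad (8 degrees) of it, long side along long side; the two below are still stacked to the same tolerances and the lowest is within 15 mm of where it began (horizontal distance between carton and carton_mid below 0.012 m and angle between the x axis of carton and the x axis of carton_mid, either way round below 0.14 rad and z of carton in the frame of carton_mid between 0.045 and 0.055 m and horizontal distance between carton_mid and carton_low below 0.012 m and angle between the x axis of carton_mid and the x axis of carton_low, either way round below 0.14 rad and z of carton_mid in the frame of carton_low between 0.045 and 0.055 m and distance of carton_low from where it was at the start of the episode below 0.015 m and angle between carton's own z axis and vertical below 0.06 rad and value of joint door above 1.3 rad and linear speed of carton below 0.02 m/s); the robot touches nothing.
It fails at once if the carton is dropped or rammed onto the pile (over 40 N) (contact force between carton and carton_mid above 40 N).
It fails at once if a bystander (flat box, gas lift, castor) is pushed more than 20 mm (distance of any of flat_box, gas_lift, castor from where it was at the start of the episode above 0.02 m).
It also fails if it takes over 72 s, if anything falls off the work surface, if the arm or the gripper's body presses on something with over 40 N, if the wrist force passes 120 N, or if a joint passes its speed limit or range.

ROBOT

A 6-joint arm with a two-finger parallel gripper is mounted at the origin on the work surface. World frame = base frame: x ahead of the robot, y to its left, z up, the work surface at z = 0. Lengths are in m, angles in degrees, forces in N, time in s.
With the tool pointing down it reaches from about 0.375 to 0.9 m from the base axis. Payload 3.1 kg.
Tool frame: the origin (TCP) lies at the very end of the fingers, on their centre line; the grasp point (between the pads) lies 19 mm behind it (bot.tcp_to_grasp is the distance from the TCP to the grasp point, in m); z points along the fingers, y is the line along which they close (so a half turn about z gives the same grasp; the last joint's range is limited). The gripper opens to 87 mm and grips with 3 to 60 N. Pads are 19 mm wide; open, the fingers measure 117 mm over their backs; the gripper's body (75 mm by 190 mm) begins 51 mm behind the grasp point.
Start: joints at [-77.091, 30.224, 82.088, -0, 67.689, -10.227], TCP at [0.246, -0.575, 0.223] pointing down, gripper open.
Joint ranges: [-176.69, 176.69], [-43.24, 126.21], [12.49, 139.97], [-82, 262], [0, 151.66], [-163.58, 163.58]. Speed limits (degrees/s): [159.86, 159.86, 180, 180, 180, 180].

INTERFACE

Orientations are given as a 3x3 rotation matrix whose columns are the frame's x, y, z axes.
In Python, from rig import telemetry, capture, camera_info, job, bot gives the robot as it stands. The module is installed in compiled form; this text tells all that it offers.
- The arm moves only by the tool carry_out, never from a script. Its argument "deltas" is a list that holds one entry, the list of rows, each a list of 7 numbers: the shift along the tool's x, y, z scaled (see below), then the turn, a rotation vector about the tool's x, y, z scaled (see below), then the closure, from -1 (fully open) to 1 (shut). In form: [[[dx, dy, dz, ax, ay, az, claw], ...]]. A call has exactly 10 rows; each row is the pose to reach, as a shift and turn from the pose commanded when the call began, along the tool's axes at that moment, turning the shorter way round; what a row does not reach only later rows make up. The controller multiplies each number of a shift by 15 cm and each number of a turn by 360 degrees. A row lasts 1/12 s, in which the tool goes at most 41.7 mm and 7.16 degrees, less where a joint would pass 70% of its speed; a pose out of reach is approached as far as the arm can. A call with a number of a shift or a turn outside -1 to 1 is refused whole. A call with a gripper value outside its range is refused whole. The fingers move at their own pace and stop on an object; the grip force is fixed at half the most. Time passes only in rows, so rows that repeat a pose let the fingers close, or fill a call up. It gives the time, the measured TCP pose, the force, the opening and the grip force at its end, in the units of the state.
- telemetry.read_state(): the state, without advancing time (a new reading comes with each control period).
- capture(name): name is "scene" or "top" or "wrist"; returns the picture (400x640x3 uint8, red, green, blue); there is no depth.
- camera_info(name): a dict with "mtx" (3x3 intrinsics, pixels), "cam_to_world" (4x4, takes a point from camera to world coordinates); the wrist camera has in their place "T_tool_cam" (4x4, takes a point from camera to tool coordinates, whose origin is the TCP and whose axes are the flange's). Camera axes: x right, y down, z forward; pixel columns grow to the right and rows downward; lengths in m; the calibration is good to about 2 mm. A picture is of the moment at which its call begins: read the wrist's pose just before it. camera_info takes no time and is no camera call.
- job.hand_in(): hands the job in; it is judged then, once.
The state is a dict: "time_s": time; "joint_positions": joint angles; "qvel": joint speeds; "tau": joint torques, N m; "position": TCP position; "tcp_rot": TCP orientation; "force": force on the tool from outside, world axes, zero at the start; "moment": the same for the moment, N m; "opening": opening from 0.0 (shut) to 1.0 (fully open); "grasp_force": force on a finger pad.
Only numpy, scipy, OpenCV 4.12 (cv2) and the standard library are available. Lean on these libraries where they do the work, as an engineer would, in place of code of your own. Each camera call takes 0.05 s, during which the arm holds its last target. There are 200 camera calls.

## Working session

There is one attempt and no reset: what is moved stays moved. The work goes in short steps, Python scripts to look and compute and a tool call to move; the robot and the scene stay as the last step left them, time stands still between calls to the robot, and variables do not carry over. Pictures are saved under pics/ and viewed, at most 10 in all, crops included, and the job is handed in when it is done.

Besides the shell and the picture viewer there is one more tool, called after ">>>" in YAML: its name, and indented under it one key for each argument. carry_out: Moves the arm, as the interface text tells. Its arguments: {"type":"object","properties":{"deltas":{"type":"array","items":{"type":"array","items":{"type":"array","items":{"type":"number"}}}}},"required":["deltas"]}

```bash
mkdir -p pics; python3 - <<'E'
from rig import telemetry, capture, camera_info, job, bot
import cv2,numpy as np
s=telemetry.read_state();print({k:np.round(v,3).tolist() for k,v in s.items()}, bot.tcp_to_grasp)
for n in("scene","top"):
    im=capture(n);cv2.imwrite(f"pics/{n}0.png",im[:,:,::-1]);c=camera_info(n);print(n,np.round(c["mtx"],1).tolist(),np.round(c["cam_to_world"],3).tolist())
print(camera_info("wrist"))
E
```

```text
{'time_s': 0.0, 'joint_positions': [-77.091, 30.279, 82.158, -0.003, 67.688, -10.227], 'qvel': [0.005, -0.104, 0.088, 0.062, 0.151, -0.012], 'tau': [0.0, -44.004, -17.659, 0.063, 0.058, -0.0], 'position': [0.245, -0.574, 0.222], 'tcp_rot': [[0.92, 0.393, -0.001], [0.393, -0.92, 0.002], [0.0, -0.002, -1.0]], 'force': [0.909, 0.012, -0.142], 'moment': [0.002, 0.013, 0.012], 'grasp_force': 0.0, 'opening': 0.996} 0.0187
scene [[366.7, 0.0, 318.7], [0.0, 366.7, 196.4], [0.0, 0.0, 1.0]] [[0.549, 0.533, -0.644, 1.364], [0.836, -0.348, 0.424, -0.507], [0.001, -0.771, -0.637, 0.848], [0.0, 0.0, 0.0, 1.0]]
top [[471.7, 0.0, 315.4], [0.0, 471.7, 208.6], [0.0, 0.0, 1.0]] [[-0.011, -0.982, 0.189, 0.369], [-1.0, 0.015, 0.017, -0.016], [-0.02, -0.189, -0.982, 1.411], [0.0, 0.0, 0.0, 1.0]]
{'mtx': array([[288.81373289,   0.        , 316.52882526],
       [  0.        , 288.81373289, 196.53378009],
       [  0.        ,   0.        ,   1.        ]]), 'T_tool_cam': array([[-3.28063829e-04, -9.62182384e-01, -2.72405859e-01,
         7.40298186e-02],
       [ 9.99999759e-01, -1.49103680e-04, -6.77660961e-04,
        -7.57546808e-04],
       [ 6.11416723e-04, -2.72406016e-01,  9.62182201e-01,
        -1.62515011e-01],
       [ 0.00000000e+00,  0.00000000e+00,  0.00000000e+00,
         1.00000000e+00]])}
```

View pics/scene0.png

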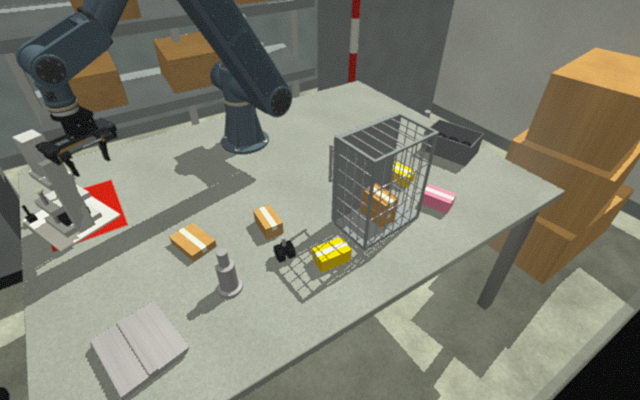

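View pics/top0.png

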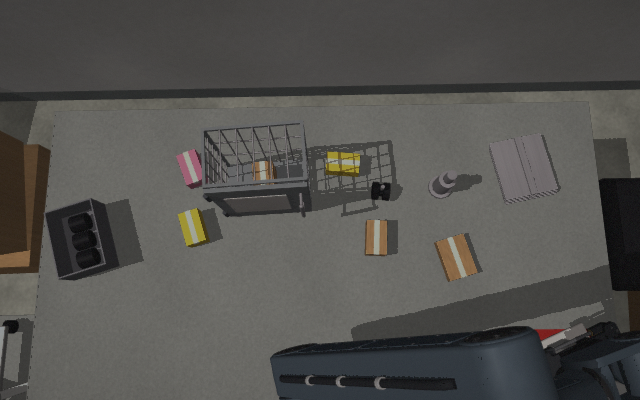

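Candidates for the carton in the top view: brown (376,237), larger flat brown (457,257, the flat box), yellow (343,162) and (192,227), pink (189,167). I choose the brown one at (376,237). The cupboard spans about (205–310, 125–212), with its handle near (301,200).

```bash
cat > h.py <<'E'
import numpy as np,cv2
from rig import telemetry,capture,camera_info
def pose(n):
    c=camera_info(n)
    if n!="wrist": return c["mtx"],np.array(c["cam_to_world"])
    s=telemetry.read_state();T=np.eye(4);T[:3,:3]=s["tcp_rot"];T[:3,3]=s["position"]
    return c["mtx"],T@c["T_tool_cam"]
def ray(n,px,z,P=None):
    K,T=P or pose(n);p=np.atleast_2d(np.array(px,float));d=np.c_[p,np.ones(len(p))]@np.linalg.inv(K).T@T[:3,:3].T
    return T[:3,3]+d*((z-T[2,3])/d[:,2])[:,None]
def proj(n,X,P=None):
    K,T=P or pose(n);c=(np.atleast_2d(X)-T[:3,3])@T[:3,:3]@K.T
    return c[:,:2]/c[:,2:]
E
python3 - <<'E'
from h import *
im=cv2.imread("pics/top0.png")
hsv=cv2.cvtColor(im,cv2.COLOR_BGR2HSV)
c1=cv2.resize(im[115:225,195:320],None,fx=5,fy=5,interpolation=cv2.INTER_CUBIC)
cv2.imwrite("pics/c1.png",c1)
sc=cv2.imread("pics/scene0.png");a=cv2.resize(sc[105:255,320:450],None,fx=4,fy=4,interpolation=cv2.INTER_CUBIC)
b=cv2.resize(im[210:290,350:490],None,fx=4,fy=4,interpolation=cv2.INTER_CUBIC)[:, :270]
b=cv2.resize(b,(270,320));o=np.zeros((600,795,3),np.uint8);o[:,:520]=a;o[:320,525:]=b;cv2.imwrite("pics/c2.png",o)
m=cv2.inRange(hsv,(5,80,60),(17,255,255));m=cv2.morphologyEx(m,cv2.MORPH_CLOSE,np.ones((13,13)))
for c in cv2.findContours(m,0,2)[0]:
    if cv2.contourArea(c)>100:
        r=cv2.minAreaRect(c);print(r)
        for z in(.05,.112): 
            w=ray("top",cv2.boxPoints(r),z);print(z,w.mean(0).round(3),np.round(w[:,:2],3).tolist())
E
```

```text
((455.6147155761719, 257.3187255859375), (42.1141242980957, 31.12455940246582), 70.20112609863281)
0.05 [ 0.483 -0.391  0.05 ] [[0.525, -0.332], [0.555, -0.418], [0.441, -0.45], [0.412, -0.366]]
0.112 [ 0.478 -0.374  0.112] [[0.518, -0.318], [0.546, -0.4], [0.437, -0.431], [0.41, -0.35]]
((375.5, 237.5), (35.0, 21.0), 90.0)
0.05 [ 0.543 -0.165  0.05 ] [[0.595, -0.136], [0.594, -0.197], [0.492, -0.193], [0.493, -0.133]]
0.112 [ 0.535 -0.158  0.112] [[0.585, -0.13], [0.584, -0.189], [0.486, -0.185], [0.487, -0.127]]
((263.72772216796875, 172.77723693847656), (23.18436622619629, 22.78635025024414), 84.2894058227539)
0.05 [0.742 0.162 0.05 ] [[0.775, 0.2], [0.781, 0.132], [0.71, 0.124], [0.704, 0.192]]
0.112 [0.725 0.154 0.112] [[0.757, 0.19], [0.762, 0.125], [0.694, 0.118], [0.689, 0.182]]
((24.23267364501953, 208.67324829101562), (39.204463958740234, 131.4443817138672), 5.710592269897461)
0.05 [0.649 0.875 0.05 ] [[0.457, 0.932], [0.855, 0.938], [0.84, 0.816], [0.444, 0.816]]
0.112 [0.636 0.835 0.112] [[0.453, 0.889], [0.833, 0.895], [0.819, 0.778], [0.441, 0.778]]
```

View pics/c1.png

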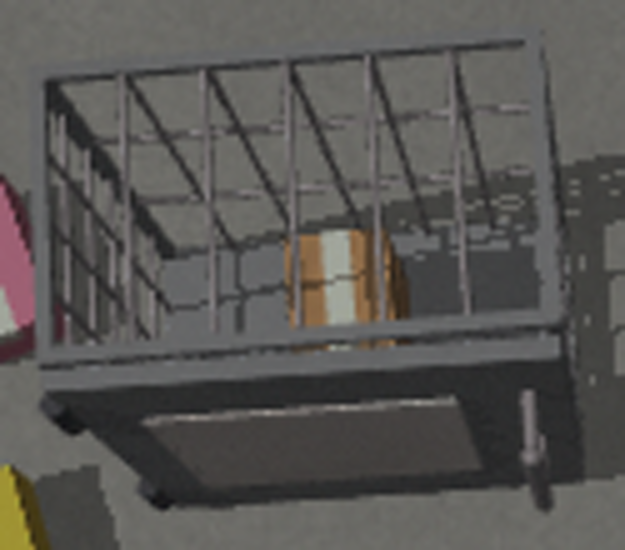

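View pics/c2.png

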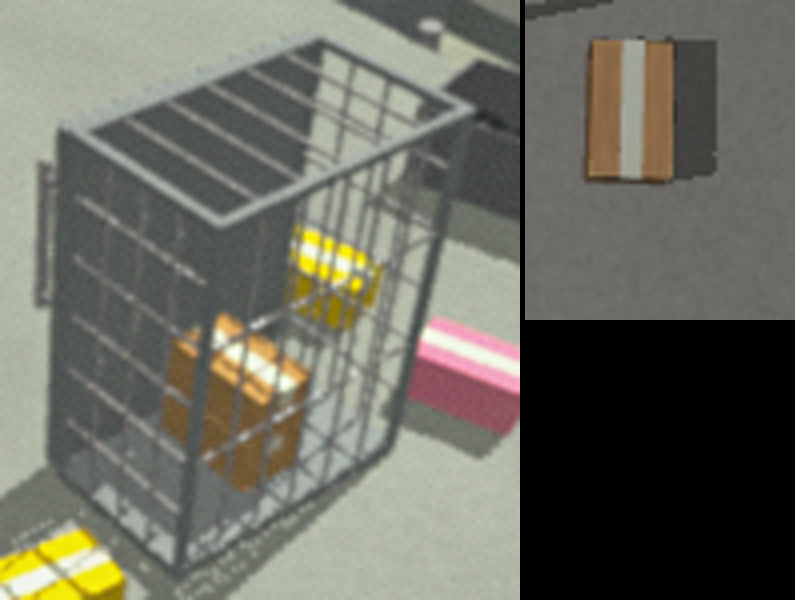

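The crop confirms the brown taped carton, and the door is shut. In c1, the roof corners are at (40,72), (540,35), (560,320) and (40,362), and the handle runs from (528,392) down to (543,508).

```bash
python3 - <<'E'
from h import *
f=lambda L:[(195+u/5-.4,115+v/5-.4) for u,v in L]
r=ray("top",f([(40,70),(541,34),(562,320),(38,364)]),.33);print("roof BL BR FR FL",r.round(3).tolist(),r.mean(0).round(3))
d=ray("top",f([(38,388),(560,356)]),.327);print("door outer top L,R",d.round(3).tolist())
print("yaw deg", [np.degrees(np.arctan2(-(a-b)[0],(a-b)[1])).round(2) for a,b in((r[0],r[1]),(r[3],r[2]),(d[0],d[1]))],[np.degrees(np.arctan2((a-b)[1],(a-b)[0])).round(2) for a,b in((r[0],r[3]),(r[1],r[2]))])
for v,z in(((528,392),.27),((540,500),.14),((543,508),.14)):print("handle",ray("top",f([v]),z).round(3))
# scene handle from c2: scale4, offset (320,105)
g=lambda L:[(320+u/4-.4,105+v/4-.4) for u,v in L]
print("scene roof",ray("scene",g([(318,38),(473,106),(220,225),(57,128)]),.33).round(3).tolist())
print("scene handle t/b",ray("scene",g([(44,163)]),.27).round(3),ray("scene",g([(42,303)]),.14).round(3))
# stack front-edge: top of carton_mid z=.112
print("mid top corners", ray("top",f([(285,238),(385,230)]),.112).round(3).tolist(), ray("scene",g([(180,345),(225,312),(310,370),(262,405)]),.112).round(3).tolist())
E
```

```text
roof BL BR FR FL [[0.779, 0.275, 0.33], [0.793, 0.032, 0.33], [0.65, 0.023, 0.33], [0.632, 0.271, 0.33]] [0.713 0.15  0.33 ]
door outer top L,R [[0.621, 0.271, 0.327], [0.633, 0.024, 0.327]]
yaw deg [np.float64(3.25), np.float64(4.01), np.float64(2.69)] [np.float64(1.59), np.float64(3.63)]
handle [[0.629 0.042 0.27 ]]
handle [[0.597 0.042 0.14 ]]
handle [[0.593 0.041 0.14 ]]
scene roof [[0.644, 0.26, 0.33], [0.782, 0.28, 0.33], [0.799, 0.033, 0.33], [0.645, 0.016, 0.33]]
scene handle t/b [[0.599 0.039 0.27 ]] [[0.6  0.04 0.14]]
mid top corners [[0.757, 0.189, 0.112], [0.761, 0.132, 0.112]] [[0.676, 0.122, 0.112], [0.663, 0.181, 0.112], [0.757, 0.188, 0.112], [0.768, 0.128, 0.112]]
```

```bash
cat >> h.py <<'E'
from scipy.spatial.transform import Rotation as Ro
import json,os
def tool(az,tilt):
    """tool z tilted `tilt` deg from straight down towards azimuth az; tool x down/back (camera below)"""
    a,t=np.radians([az,tilt]);z=np.array([np.sin(t)*np.cos(a),np.sin(t)*np.sin(a),-np.cos(t)])
    y=np.array([-np.sin(a),np.cos(a),0]);return np.c_[np.cross(y,z),y,z]
def down(xaz):
    a=np.radians(xaz);x=np.array([np.cos(a),np.sin(a),0]);z=np.array([0,0,-1.]);return np.c_[x,np.cross(z,x),z]
def delta(p,R,grasp=False,S=None):
    s=telemetry.read_state();p0,R0=S or (np.array(s["position"]),np.array(s["tcp_rot"]))
    p=np.array(p,float)
    if grasp:p=p+R[:,2]*.0187
    d=R0.T@(p-p0)/.15;r=Ro.from_matrix(R0.T@R).as_rotvec()/(2*np.pi)
    return np.r_[d,r].round(3).tolist()
def log():
    s=telemetry.read_state();open("log.txt","a").write(json.dumps([list(map(float,s["joint_positions"])),list(map(float,s["position"])),np.array(s["tcp_rot"]).tolist()])+"\n")
E
python3 - <<'E'
from h import *
log();print(delta((.40,-.45,.34),down(23+69)))
E
```

```text
[1.273, -0.357, -0.788, -0.0, -0.0, -0.191]
```

>>> carry_out:
  deltas:
    - [[1.0,-0.35,-0.79,0,0,-0.19,-1],[1.0,-0.35,-0.79,0,0,-0.19,-1],[1.0,-0.35,-0.79,0,0,-0.19,-1],[1.0,-0.35,-0.79,0,0,-0.19,-1],[1.0,-0.35,-0.79,0,0,-0.19,-1],[1.0,-0.35,-0.79,0,0,-0.19,-1],[1.0,-0.35,-0.79,0,0,-0.19,-1],[1.0,-0.35,-0.79,0,0,-0.19,-1],[1.0,-0.35,-0.79,0,0,-0.19,-1],[1.0,-0.35,-0.79,0,0,-0.19,-1]]

```text
time_s: 0.93
position: [0.3629, -0.467, 0.3406]
tcp_rot: [[-0.033, 0.999, -0.001], [0.999, 0.033, 0.001], [0.001, -0.001, -1.0]]
force: [0.4, -0.7, -0.1]
opening: 1.001
grasp_force: 0.0
```

```bash
python3 - <<'E'
from h import *
log();print(telemetry.read_state()["joint_positions"]);print(delta((.43,-.28,.36),down(163)))
E
```

```text
[-6.29657148e+01  2.12634477e+01  7.80739702e+01 -1.86316791e-03
  8.07279955e+01 -6.48329338e+01]
[1.231, 0.488, -0.129, 0.0, -0.0, -0.198]
```

>>> carry_out:
  deltas:
    - [[1.0,0.49,-0.13,0,0,-0.198,-1],[1.0,0.49,-0.13,0,0,-0.198,-1],[1.0,0.49,-0.13,0,0,-0.198,-1],[1.0,0.49,-0.13,0,0,-0.198,-1],[1.0,0.49,-0.13,0,0,-0.198,-1],[1.0,0.49,-0.13,0,0,-0.198,-1],[1.0,0.49,-0.13,0,0,-0.198,-1],[1.0,0.49,-0.13,0,0,-0.198,-1],[1.0,0.49,-0.13,0,0,-0.198,-1],[1.0,0.49,-0.13,0,0,-0.198,-1]]

```text
time_s: 1.77
position: [0.4321, -0.3151, 0.36]
tcp_rot: [[-0.957, 0.289, -0.001], [0.289, 0.957, 0.001], [0.001, 0.001, -1.0]]
force: [0.3, -1.1, -0.7]
opening: 0.999
grasp_force: 0.0
```

```bash
python3 - <<'E'
from h import *
log();print(telemetry.read_state()["joint_positions"]);print(delta((.46,-.15,.33),tool(3,50)))
E
```

```text
[-4.80771882e+01  1.53258553e+01  8.39573331e+01  1.58091417e-05
  8.07905971e+01 -1.21258455e+02]
[0.141, 1.107, 0.201, -0.024, -0.138, -0.052]
```

>>> carry_out:
  deltas:
    - [[0.14,1.0,0.2,-0.024,-0.138,-0.052,-1],[0.14,1.0,0.2,-0.024,-0.138,-0.052,-1],[0.14,1.0,0.2,-0.024,-0.138,-0.052,-1],[0.14,1.0,0.2,-0.024,-0.138,-0.052,-1],[0.14,1.0,0.2,-0.024,-0.138,-0.052,-1],[0.14,1.0,0.2,-0.024,-0.138,-0.052,-1],[0.14,1.0,0.2,-0.024,-0.138,-0.052,-1],[0.14,1.0,0.2,-0.024,-0.138,-0.052,-1],[0.14,1.0,0.2,-0.024,-0.138,-0.052,-1],[0.14,1.0,0.2,-0.024,-0.138,-0.052,-1]]

```text
time_s: 2.6
position: [0.4964, -0.1191, 0.3991]
tcp_rot: [[-0.695, -0.001, 0.719], [-0.0, 1.0, 0.002], [-0.719, 0.001, -0.695]]
force: [-0.6, -0.1, 0.5]
opening: 1.002
grasp_force: 0.0
```

```bash
python3 - <<'E'
from h import *
log();s=telemetry.read_state();print(np.round(s["joint_positions"],1))
# fit planar model using wrist centre w = tcp - L6*z : r = a1+L2 s2+L3 s23+k c23 ; z = d1+L2 c2+L3 c23-k s23
A=[];b=[]
for l in open("log.txt"):
    q,p,R=json.loads(l);q=np.radians(q);R=np.array(R);e=np.array([np.cos(q[0]),np.sin(q[0]),0]);p=np.array(p)
    s2,c2,s3,c3=np.sin(q[1]),np.cos(q[1]),np.sin(q[1]+q[2]),np.cos(q[1]+q[2])
    A+=[[1,0,s2,s3,c3,e@R[:,2]],[0,1,c2,c3,-s3,R[2,2]]];b+=[e@p,p[2]]
x,_,rk,sv=np.linalg.lstsq(np.array(A),np.array(b),rcond=None);print("a1 d1 L2 L3 k L6",x.round(3),rk,sv.round(3),"res",np.abs(np.array(A)@x-b).max())
print(delta((.49,-.0,.26),tool(3.3,55)))
E
```

```text
[ -45.    -4.2  115.6   47.8   43.4 -163.5]
a1 d1 L2 L3 k L6 [0.    0.274 0.588 0.392 0.114 0.305] 6 [3.885 2.876 0.514 0.268 0.15  0.11 ] res 7.216449660063518e-16
[0.696, 0.793, 0.615, -0.007, -0.025, -0.006]
```

```bash
wc -l log.txt; python3 - <<'E'
from h import *
print(delta((.45,-.0,.38),down(183)))
E
```

```text
4 log.txt
[0.306, 0.794, -0.132, -0.003, 0.128, -0.008]
```

>>> carry_out:
  deltas:
    - [[0.3,0.79,-0.13,0,0.128,0,-1],[0.3,0.79,-0.13,0,0.128,0,-1],[0.3,0.79,-0.13,0,0.128,0,-1],[0.3,0.79,-0.13,0,0.128,0,-1],[0.3,0.79,-0.13,0,0.128,0,-1],[0.3,0.79,-0.13,0,0.128,0,-1],[0.3,0.79,-0.13,0,0.128,0,-1],[0.3,0.79,-0.13,0,0.128,0,-1],[0.3,0.79,-0.13,0,0.128,0,-1],[0.3,0.79,-0.13,0,0.128,0,-1]]

```text
time_s: 3.43
position: [0.452, -0.0013, 0.3792]
tcp_rot: [[-1.0, -0.002, -0.003], [-0.002, 1.0, 0.002], [0.003, 0.002, -1.0]]
force: [-0.3, 0.2, -0.0]
opening: 1.0
grasp_force: 0.0
```

```bash
python3 - <<'E'
from h import *
log();s=telemetry.read_state();print(np.round(s["joint_positions"],1))
print(delta((.47,0.02,.34),tool(3.3,30)))
print(delta((.47,0.02,.32),tool(3.3,50)))
E
```

```text
[ -14.4    6.8   92.1    0.    81.3 -104.5]
[-0.121, 0.141, 0.261, -0.002, -0.084, -0.009]
[-0.121, 0.141, 0.395, -0.004, -0.139, -0.008]
```

```bash
cat > kin.py <<'E'
from h import *
from scipy.optimize import least_squares
LO=np.array([-176.69,-43.24,12.49,-82,0,-163.58]);HI=np.array([176.69,126.21,139.97,262,151.66,163.58])
def fk(q,x):
    q1,q2,q3,q4,q5,q6=q;d1,L2,L3,k,L6,o=x
    A=Ro.from_euler("ZY",[q1,q2],degrees=True);B=A*Ro.from_euler("Y",q3,degrees=True)
    C=B*Ro.from_euler("ZYZ",[q4,q5,q6+90],degrees=True)
    return A.apply([0,o,L2])+B.apply([k,0,L3])+C.apply([0,0,L6])+[0,0,d1],C.as_matrix()
D=[json.loads(l) for l in open("log.txt")]
def res(x):return np.concatenate([fk(q,x)[0]-p for q,p,R in D])
F=least_squares(res,[.27,.588,.39,.11,.3,.11]);X=F.x
def ik(p,R,q0):
    f=lambda q:np.r_[(fk(q,X)[0]-p)*10,(fk(q,X)[1]-R).ravel()]
    s=least_squares(f,np.clip(q0,LO+.5,HI-.5),bounds=(LO,HI),x_scale=30.);return s.x,np.abs(s.fun).max()
E
python3 - <<'E'
from kin import *
print(X.round(4),np.abs(F.fun).max(),[np.abs(fk(q,X)[1]-np.array(R)).max().round(3) for q,p,R in D])
H=np.array([.621,.269]);yaw=3.3
def handle(a):  # door angle deg
    t=np.radians(yaw-a);return np.r_[H+.228*np.array([np.sin(t),-np.cos(t)])-.035*np.array([np.cos(t),np.sin(t)]),.215]
print(handle(0),handle(95))
for tilt in(45,55,65):
  for fin in (30,45,60):
    q=D[-1][0];o=[]
    for a in range(0,96,19):
        az=yaw-a*(1-fin/95.);R=tool(az,tilt);q,e=ik(handle(a)+R[:,2]*.0187,R,q);o.append((q.round().astype(int).tolist(),round(e,3)))
    print(tilt,fin,o[0],o[2],o[-1])
E
```

```text
[0.2742 0.588  0.3917 0.1141 0.3055 0.111 ] 4.279576693022591e-11 [np.float64(0.0), np.float64(0.0), np.float64(0.0), np.float64(0.0), np.float64(0.0)]
[0.59918263 0.03936332 0.215     ] [0.39413867 0.3107485  0.215     ]
45 30 ([-10, 24, 115, 64, 7, -164], np.float64(0.082)) ([-2, 16, 129, 82, 0, -157], np.float64(0.248)) ([22, 18, 128, 95, 0, -115], np.float64(0.83))
45 45 ([-10, 24, 115, 64, 7, -164], np.float64(0.082)) ([-2, 16, 129, 72, 0, -151], np.float64(0.182)) ([22, 18, 127, 77, 0, -112], np.float64(0.728))
45 60 ([-10, 24, 115, 64, 7, -164], np.float64(0.082)) ([-2, 16, 129, 80, 0, -164], np.float64(0.127)) ([23, 18, 127, 108, 0, -155], np.float64(0.594))
55 30 ([-8, 23, 115, 66, 4, -164], np.float64(0.191)) ([-3, 15, 129, 88, 0, -164], np.float64(0.289)) ([21, 18, 128, 113, 0, -138], np.float64(0.927))
55 45 ([-8, 23, 115, 66, 4, -164], np.float64(0.191)) ([-2, 15, 128, 84, 0, -163], np.float64(0.231)) ([22, 17, 127, 115, 0, -153], np.float64(0.809))
55 60 ([-8, 23, 115, 66, 4, -164], np.float64(0.191)) ([-2, 15, 128, 79, 0, -162], np.float64(0.228)) ([22, 17, 127, 111, 0, -162], np.float64(0.653))
65 30 ([-6, 23, 115, 68, 0, -164], np.float64(0.326)) ([-3, 14, 128, 82, 0, -159], np.float64(0.369)) ([21, 17, 128, 109, 0, -139], np.float64(1.003))
65 45 ([-6, 23, 115, 68, 0, -164], np.float64(0.326)) ([-2, 14, 128, 82, 0, -163], np.float64(0.367)) ([21, 16, 127, 114, 0, -157], np.float64(0.873))
65 60 ([-6, 23, 115, 68, 0, -164], np.float64(0.326)) ([-2, 14, 128, 77, 0, -161], np.float64(0.366)) ([22, 16, 127, 108, 0, -162], np.float64(0.7))
```

```bash
cat >> kin.py <<'E'
def ikall(p,R,n=40):
    rng=np.random.default_rng(0);out=[]
    for i in range(n):
        q0=LO+(HI-LO)*rng.random(6);q0[0]=np.degrees(np.arctan2(p[1],p[0]))+rng.normal()*20;q0[1]=15;q0[2]=110
        q,e=ik(p,R,q0)
        if e<2e-3 and not any(np.abs(q-o).max()<3 for o in out):out.append(q)
    return out
FL=np.diag([-1.,-1,1])
def handle(a,yaw=3.3,H=(.621,.269),z=.215):
    t=np.radians(yaw-a);return np.r_[np.array(H)+.228*np.array([np.sin(t),-np.cos(t)])-.035*np.array([np.cos(t),np.sin(t)]),z]
E
python3 - <<'E'
from kin import *
for a,az,lab in((0,3,"shut"),(45,-20,"45"),(95,-45,"open"),(95,-70,"open70")):
  for tilt in(30,45,60,75):
    for f in(0,1):
      R=tool(az,tilt)@(FL if f else np.eye(3))
      print(lab,tilt,"xup" if f else "xdn",[q.round().astype(int).tolist() for q in ikall(handle(a)+R[:,2]*.0187,R,14)])
for tilt in(30,40,50,60):
    for f in(0,1):
      R=tool(3,tilt)@(FL if f else np.eye(3))
      print("place",tilt,f,[q.round().astype(int).tolist() for q in ikall(np.array([.685,.15,.14])+R[:,2]*.0187,R,14)],"pick",[q.round().astype(int).tolist() for q in ikall(np.array([.515,-.165,.03])+R[:,2]*.0187,R,14)])
E
```

```text
shut 30 xdn [[-10, 23, 109, 20, 19, -121]]
shut 30 xup [[-10, 23, 109, 20, 19, 59]]
shut 45 xdn [[-12, 26, 120, 131, 14, 127]]
shut 45 xup [[-12, 26, 120, 131, 14, -53]]
shut 60 xdn [[-14, 33, 129, 158, 43, 98]]
shut 60 xup [[-14, 33, 129, 158, 43, -82]]
shut 75 xdn [[-16, 47, 135, 161, 76, 90]]
shut 75 xup [[-16, 47, 135, 161, 76, -90]]
45 30 xdn [[11, 17, 123, -48, 20, -16]]
45 30 xup [[11, 17, 123, -48, 20, 164]]
45 45 xdn [[17, 22, 131, 246, 27, 54]]
45 45 xup [[17, 22, 131, 246, 27, -126]]
45 60 xdn [[22, 34, 138, 226, 54, 83]]
45 60 xup [[22, 34, 138, 226, 54, -97]]
45 75 xdn []
45 75 xup []
open 30 xdn [[42, 27, 103, -37, 55, 20]]
open 30 xup [[42, 27, 103, -37, 55, -160]]
open 45 xdn [[49, 32, 103, -53, 62, 37]]
open 45 xup [[49, 32, 103, -53, 62, -143]]
open 60 xdn [[54, 38, 103, -64, 72, 49]]
open 60 xup [[54, 38, 103, -64, 72, -131]]
open 75 xdn [[57, 46, 102, -72, 83, 59]]
open 75 xup [[57, 46, 102, -72, 83, -121]]
open70 30 xdn [[41, 30, 95, -30, 69, 35]]
open70 30 xup [[41, 30, 95, -30, 69, -145]]
open70 45 xdn [[46, 36, 92, -40, 79, 44]]
open70 45 xup [[46, 36, 92, -40, 79, -136]]
open70 60 xdn [[50, 43, 89, -48, 89, 50]]
open70 60 xup [[50, 43, 89, -48, 89, -130]]
open70 75 xdn [[52, 50, 87, -56, 100, 54]]
open70 75 xup [[52, 50, 87, -56, 100, -126]]
place 30 0 [[3, 37, 98, -1, 15, -89]] pick [[-41, 46, 122, 115, 22, 113]]
place 30 1 [[3, 37, 98, -1, 15, 91]] pick [[-41, 46, 122, 115, 22, -67]]
place 40 0 [[3, 38, 105, 185, 2, 85]] pick [[-45, 51, 127, 130, 39, 93]]
place 40 1 [[3, 38, 105, 185, 2, -95]] pick [[-45, 51, 127, 130, 39, -87]]
place 50 0 [[3, 40, 110, 181, 21, 90]] pick [[-50, 58, 131, 133, 56, 81]]
place 50 1 [[3, 40, 110, 181, 21, -90]] pick [[-50, 58, 131, 133, 56, -99]]
place 60 0 [[3, 45, 115, 181, 40, 90]] pick [[-54, 67, 133, 130, 72, 73]]
place 60 1 [[3, 45, 115, 181, 40, -90]] pick [[-54, 67, 133, 130, 72, -107]]
```

```bash
cat >> kin.py <<'E'
def door(a):
    tilt=30+max(0,a-30)*.25;R=tool(3.3-.55*a,tilt);return handle(a,z=.235)+R[:,2]*.0187,R
E
python3 - <<'E'
from kin import *
R=tool(3.3,30);q=np.array(D[-1][0]);b=np.array([np.cos(np.radians(3.3)),np.sin(np.radians(3.3)),0])
p0,R0=door(0)
for off in(.11,.06,0):
    q,e=ik(p0-off*b,R0,q);print(off,q.round(),round(e,4))
for a in range(10,93,10):
    q,e=ik(*door(a),q);print(a,q.round(),round(e,4))
print(delta(p0-.11*b,R0))
E
```

```text
0.11 [ -15.   14.  122.   31.   17. -135.] 0.0
0.06 [ -12.   17.  116.   24.   19. -127.] 0.0
0 [ -10.   21.  108.   18.   22. -119.] 0.0
10 [  -8.   19.  113.   10.   18. -104.] 0.0
20 [ -5.  17. 117.  -5.  16. -82.] 0.0
30 [  0.  15. 120. -24.  17. -55.] 0.0
40 [  8.  15. 123. -48.  19. -20.] 0.0
50 [ 18.  16. 123. -61.  26.   4.] 0.0
60 [ 27.  18. 121. -62.  35.  18.] 0.0
70 [ 36.  21. 117. -60.  45.  27.] 0.0
80 [ 43.  25. 111. -56.  54.  32.] 0.0
90 [ 47.  29. 104. -52.  63.  35.] 0.0
[-0.315, 0.23, 1.069, -0.002, -0.084, -0.009]
```

>>> carry_out:
  deltas:
    - [[-0.31,0.23,1.0,-0.002,-0.084,-0.009,-1],[-0.31,0.23,1.0,-0.002,-0.084,-0.009,-1],[-0.31,0.23,1.0,-0.002,-0.084,-0.009,-1],[-0.31,0.23,1.0,-0.002,-0.084,-0.009,-1],[-0.31,0.23,1.0,-0.002,-0.084,-0.009,-1],[-0.31,0.23,1.0,-0.002,-0.084,-0.009,-1],[-0.31,0.23,1.0,-0.002,-0.084,-0.009,-1],[-0.31,0.23,1.0,-0.002,-0.084,-0.009,-1],[-0.31,0.23,1.0,-0.002,-0.084,-0.009,-1],[-0.31,0.23,1.0,-0.002,-0.084,-0.009,-1]]

```text
time_s: 4.27
position: [0.4991, 0.0322, 0.232]
tcp_rot: [[-0.862, -0.057, 0.504], [-0.05, 0.998, 0.026], [-0.505, -0.003, -0.863]]
force: [0.9, 0.7, 0.1]
opening: 0.998
grasp_force: 0.0
```

```bash
python3 - <<'E'
from kin import *
s=telemetry.read_state();print(np.round(s["joint_positions"],1))
P=pose("wrist");im=capture("wrist");im=im[:,:,::-1].copy()
for dz in(-.065,0,.065):
    u=proj("wrist",handle(0)+[0,0,-.01+dz],P)[0];cv2.circle(im,tuple(int(v) for v in u),4,(0,0,255),1);print(u)
cv2.imwrite("pics/w1.png",im)
p0,R0=door(0);print(delta(p0,R0))
E
```

```text
[ -14.7   12.2  121.6   27.8   19.2 -132.2]
[317.65271708 225.40523998]
[317.65953038 280.70873585]
[317.66910166 358.39874631]
[-0.587, 0.01, 0.444, -0.0, 0.001, 0.0]
```

View pics/w1.png

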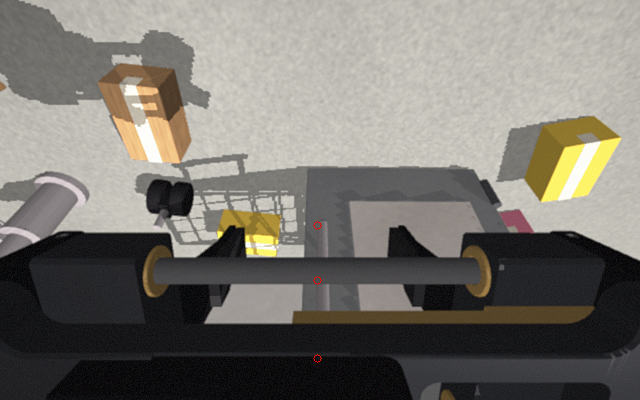

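The handle bar shows between the fingers at (322,221), about 3 mm left of where I predicted it (317,225). I'll correct for that.

>>> carry_out:
  deltas:
    - [[-0.2,0.03,0.15,0,0,0,-1],[-0.4,0.03,0.3,0,0,0,-1],[-0.5,0.03,0.37,0,0,0,-1],[-0.585,0.03,0.44,0,0,0,-1],[-0.585,0.03,0.44,0,0,0,-1],[-0.585,0.03,0.44,0,0,0,1],[-0.585,0.03,0.44,0,0,0,1],[-0.585,0.03,0.44,0,0,0,1],[-0.585,0.03,0.44,0,0,0,1],[-0.585,0.03,0.44,0,0,0,1]]

```text
time_s: 5.15
position: [0.6049, 0.0436, 0.2169]
tcp_rot: [[-0.864, -0.057, 0.5], [-0.05, 0.998, 0.027], [-0.501, -0.001, -0.865]]
force: [0.5, 0.1, -1.0]
opening: 0.71
grasp_force: 0.0
```

```bash
cat >> kin.py <<'E'
def arc(a0,a1,S=None,n=10,da=0,f=door):
    for i in range(1,n+1):print(delta(*f(a0+(a1-a0)*i/n),S=S))
E
python3 - <<'E'
from kin import *
s=telemetry.read_state();print(s["opening"],s["grasp_force"],np.round(s["force"],1));print("off",(np.array(s["position"])-door(0)[0]).round(4))
arc(0,25)
E
```

```text
0.7103774025060423 0.0 [ 0.5  0.1 -1. ]
off [-0.0036  0.0037 -0.0019]
[0.031, -0.016, -0.033, 0.002, 0.0, 0.003]
[0.088, -0.003, -0.066, 0.004, 0.0, 0.007]
[0.144, 0.013, -0.098, 0.005, 0.0, 0.01]
[0.2, 0.032, -0.131, 0.007, 0.0, 0.013]
[0.254, 0.053, -0.162, 0.009, 0.0, 0.017]
[0.308, 0.077, -0.193, 0.011, 0.0, 0.02]
[0.361, 0.104, -0.224, 0.013, 0.0, 0.023]
[0.413, 0.133, -0.254, 0.015, 0.0, 0.026]
[0.463, 0.165, -0.283, 0.017, 0.0, 0.03]
[0.513, 0.2, -0.312, 0.019, 0.0, 0.033]
```

Still closing; finish the closure.

>>> carry_out:
  deltas:
    - [[0,0,0,0,0,0,1],[0,0,0,0,0,0,1],[0,0,0,0,0,0,1],[0,0,0,0,0,0,1],[0,0,0,0,0,0,1],[0,0,0,0,0,0,1],[0,0,0,0,0,0,1],[0,0,0,0,0,0,1],[0,0,0,0,0,0,1],[0,0,0,0,0,0,1]]

```text
time_s: 5.98
position: [0.6057, 0.0435, 0.2165]
tcp_rot: [[-0.864, -0.057, 0.5], [-0.05, 0.998, 0.027], [-0.501, -0.002, -0.865]]
force: [0.0, -0.4, -0.6]
opening: 0.118
grasp_force: 30.0
```

```bash
python3 - <<'E'
from kin import *
s=telemetry.read_state();print(s["opening"],s["grasp_force"],np.round(s["force"],1));d=np.array(s["position"])-door(0)[0];print("off",d.round(4))
np.save("off.npy",d)
f=lambda a:(door(a)[0]+Ro.from_euler("z",-a,degrees=True).apply(d),door(a)[1])
arc(0,25,f=f)
E
```

```text
0.11787605233377352 29.9774946373509 [ 0.  -0.4 -0.6]
off [-0.0028  0.0036 -0.0023]
[0.056, 0.011, -0.033, 0.002, 0.0, 0.003]
[0.112, 0.024, -0.065, 0.004, 0.0, 0.007]
[0.167, 0.041, -0.097, 0.005, 0.0, 0.01]
[0.222, 0.06, -0.128, 0.007, 0.0, 0.013]
[0.275, 0.082, -0.159, 0.009, 0.0, 0.017]
[0.328, 0.107, -0.19, 0.011, 0.0, 0.02]
[0.38, 0.134, -0.22, 0.013, 0.0, 0.023]
[0.43, 0.164, -0.249, 0.015, 0.0, 0.026]
[0.48, 0.196, -0.278, 0.017, 0.0, 0.03]
[0.528, 0.231, -0.306, 0.019, 0.0, 0.033]
```

>>> carry_out:
  deltas:
    - [[0.056,0.011,-0.033,0.002,0,0.003,1],[0.112,0.024,-0.065,0.004,0,0.007,1],[0.167,0.041,-0.097,0.005,0,0.01,1],[0.222,0.06,-0.128,0.007,0,0.013,1],[0.275,0.082,-0.159,0.009,0,0.017,1],[0.328,0.107,-0.19,0.011,0,0.02,1],[0.38,0.134,-0.22,0.013,0,0.023,1],[0.43,0.164,-0.25,0.015,0,0.026,1],[0.48,0.196,-0.278,0.017,0,0.03,1],[0.528,0.231,-0.306,0.019,0,0.033,1]]

```text
time_s: 6.82
position: [0.5112, 0.072, 0.2164]
tcp_rot: [[-0.852, 0.184, 0.491], [0.158, 0.983, -0.094], [-0.5, -0.002, -0.866]]
force: [-1.7, -4.5, 0.0]
opening: 0.112
grasp_force: 30.0
```

```bash
cat >> kin.py <<'E'
def arcf(a):
    d=np.load("off.npy");return door(a)[0]+Ro.from_euler("z",-a*.5,degrees=True).apply(d),door(a)[1]
E
python3 - <<'E'
from kin import *
s=telemetry.read_state();print(s["opening"],s["grasp_force"],np.round(s["force"],1),np.round(s["joint_positions"],0));d=np.array(s["position"])-arcf(25)[0];print("off",d.round(4))
arc(25,55,S=None,f=arcf)
E
```

```text
0.11191463316331834 29.953489105246263 [-1.7 -4.5  0. ] [ -2.  16. 119. -17.  16. -66.]
off [-0.0002 -0.0006 -0.0001]
[0.064, 0.032, -0.038, 0.002, -0.0, 0.004]
[0.126, 0.064, -0.074, 0.004, -0.001, 0.008]
[0.186, 0.099, -0.11, 0.006, -0.003, 0.012]
[0.244, 0.138, -0.144, 0.009, -0.005, 0.016]
[0.3, 0.181, -0.178, 0.011, -0.007, 0.019]
[0.354, 0.227, -0.21, 0.014, -0.009, 0.023]
[0.406, 0.276, -0.242, 0.016, -0.011, 0.027]
[0.456, 0.328, -0.271, 0.019, -0.013, 0.031]
[0.503, 0.383, -0.3, 0.022, -0.015, 0.035]
[0.548, 0.441, -0.327, 0.025, -0.017, 0.038]
```

Forces are low, so I'll continue.

>>> carry_out:
  deltas:
    - [[0.064,0.032,-0.038,0.002,0,0.004,1],[0.126,0.064,-0.074,0.004,-0.001,0.008,1],[0.186,0.099,-0.11,0.006,-0.003,0.012,1],[0.244,0.138,-0.144,0.009,-0.005,0.016,1],[0.3,0.181,-0.178,0.011,-0.007,0.019,1],[0.354,0.227,-0.21,0.014,-0.009,0.023,1],[0.406,0.276,-0.242,0.016,-0.011,0.027,1],[0.456,0.328,-0.271,0.019,-0.013,0.031,1],[0.503,0.383,-0.3,0.022,-0.015,0.035,1],[0.548,0.441,-0.327,0.025,-0.017,0.038,1]]

```text
time_s: 7.65
position: [0.4276, 0.1535, 0.2174]
tcp_rot: [[-0.719, 0.456, 0.524], [0.365, 0.89, -0.274], [-0.591, -0.006, -0.806]]
force: [-2.2, -3.8, 0.6]
opening: 0.117
grasp_force: 30.0
```

```bash
python3 - <<'E'
from kin import *
s=telemetry.read_state();print(s["opening"],s["grasp_force"],np.round(s["force"],1),np.round(s["joint_positions"],0));d=np.array(s["position"])-arcf(55)[0];print("off",d.round(4))
arc(55,80,S=None,f=arcf)
E
```

```text
0.11697934638864295 29.984492850489914 [-2.2 -3.8  0.6] [ 23.  17. 123. -63.  31.  13.]
off [-0.0018 -0.0012 -0.0003]
[0.036, 0.049, -0.03, 0.001, -0.002, 0.003]
[0.077, 0.088, -0.062, 0.003, -0.003, 0.006]
[0.117, 0.129, -0.092, 0.006, -0.005, 0.009]
[0.155, 0.172, -0.122, 0.008, -0.007, 0.012]
[0.192, 0.218, -0.15, 0.011, -0.009, 0.015]
[0.227, 0.265, -0.177, 0.013, -0.01, 0.018]
[0.261, 0.314, -0.203, 0.016, -0.012, 0.021]
[0.292, 0.366, -0.228, 0.018, -0.014, 0.024]
[0.322, 0.418, -0.251, 0.021, -0.015, 0.027]
[0.35, 0.473, -0.273, 0.023, -0.017, 0.03]
```

>>> carry_out:
  deltas:
    - [[0.036,0.049,-0.03,0.001,-0.002,0.003,1],[0.077,0.088,-0.062,0.003,-0.003,0.006,1],[0.117,0.129,-0.092,0.006,-0.005,0.009,1],[0.155,0.172,-0.122,0.008,-0.007,0.012,1],[0.192,0.218,-0.15,0.011,-0.009,0.015,1],[0.227,0.265,-0.177,0.013,-0.01,0.018,1],[0.261,0.314,-0.203,0.016,-0.012,0.021,1],[0.292,0.366,-0.228,0.018,-0.014,0.024,1],[0.322,0.418,-0.251,0.021,-0.015,0.027,1],[0.35,0.473,-0.273,0.023,-0.017,0.03,1]]

```text
time_s: 8.48
position: [0.3979, 0.2455, 0.2185]
tcp_rot: [[-0.56, 0.655, 0.508], [0.483, 0.756, -0.442], [-0.673, -0.003, -0.739]]
force: [-9.8, -3.0, 5.3]
opening: 0.117
grasp_force: 30.0
```

```bash
python3 - <<'E'
from kin import *
s=telemetry.read_state();print(s["opening"],s["grasp_force"],np.round(s["force"],1),np.round(s["joint_positions"],0));d=np.array(s["position"])-arcf(80)[0];print("off",d.round(4))
arc(80,92,S=None,f=arcf)
E
```

```text
0.11743485104836067 29.97588376980275 [-9.8 -3.   5.3] [ 43.  25. 111. -55.  54.  32.]
off [-0.0028 -0.0015 -0.0004]
[0.008, 0.042, -0.012, 0.001, -0.001, 0.001]
[0.024, 0.065, -0.027, 0.002, -0.002, 0.003]
[0.039, 0.088, -0.041, 0.003, -0.003, 0.004]
[0.054, 0.111, -0.056, 0.004, -0.004, 0.005]
[0.068, 0.135, -0.07, 0.006, -0.005, 0.007]
[0.083, 0.159, -0.083, 0.007, -0.006, 0.008]
[0.096, 0.184, -0.096, 0.008, -0.006, 0.009]
[0.11, 0.209, -0.109, 0.009, -0.007, 0.011]
[0.123, 0.234, -0.122, 0.011, -0.008, 0.012]
[0.135, 0.26, -0.134, 0.012, -0.009, 0.013]
```

>>> carry_out:
  deltas:
    - [[0.008,0.042,-0.012,0.001,-0.001,0.002,1],[0.024,0.065,-0.027,0.002,-0.002,0.005,1],[0.039,0.088,-0.041,0.003,-0.003,0.008,1],[0.054,0.111,-0.056,0.004,-0.004,0.01,1],[0.068,0.135,-0.07,0.006,-0.005,0.013,1],[0.083,0.159,-0.083,0.007,-0.006,0.016,1],[0.096,0.184,-0.096,0.008,-0.006,0.019,1],[0.11,0.209,-0.109,0.009,-0.007,0.022,1],[0.123,0.234,-0.122,0.011,-0.008,0.025,1],[0.135,0.26,-0.134,0.012,-0.009,0.028,1]]

```text
time_s: 9.32
position: [0.3987, 0.293, 0.2192]
tcp_rot: [[-0.408, 0.779, 0.476], [0.577, 0.625, -0.526], [-0.707, 0.06, -0.705]]
force: [-20.0, 1.3, 8.1]
opening: 0.119
grasp_force: 30.3
```

>>> carry_out:
  deltas:
    - [[0,0,0,0,0,0,-0.3],[0,0,0,0,0,0,-0.3],[0,0,0,0,0,0,-0.3],[0,0,0,0,0,0,-0.3],[0,0,0,0,0,0,-0.3],[0,0,0,0,0,0,-0.3],[0,0,0,0,0,0,-0.3],[0,0,0,0,0,0,-0.3],[0,0,0,0,0,0,-0.3],[0,0,0,0,0,0,-0.3]]

```text
time_s: 10.15
position: [0.4065, 0.297, 0.221]
tcp_rot: [[-0.406, 0.771, 0.49], [0.578, 0.632, -0.516], [-0.708, 0.074, -0.702]]
force: [-0.1, 0.8, 0.9]
opening: 0.641
grasp_force: 0.3
```

```bash
python3 - <<'E'
from kin import *
s=telemetry.read_state();print(s["opening"],np.round(s["joint_positions"],0),np.array(s["tcp_rot"]).round(2).tolist(),s["force"].round(1))
im=capture("scene")[:,:,::-1];cv2.imwrite("pics/s2.png",im)
E
```

```text
0.6413287476220679 [ 48.  30. 102. -52.  65.  41.] [[-0.41, 0.77, 0.49], [0.58, 0.63, -0.52], [-0.71, 0.07, -0.7]] [-0.1  0.8  0.9]
```

View pics/s2.png

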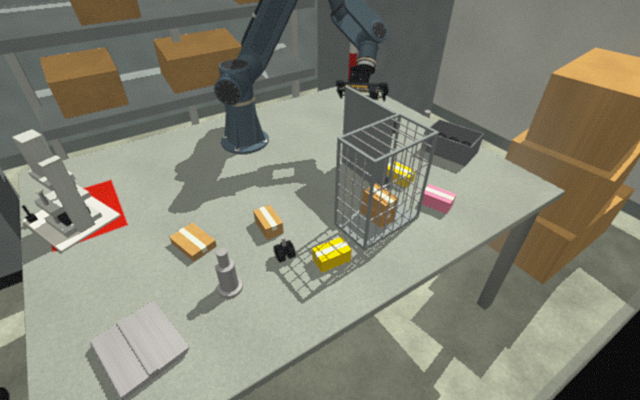

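The door stands about 93° open. I'll retreat along the fingers.

>>> carry_out:
  deltas:
    - [[0,0,-0.1,0,0,0,-0.3],[0,0,-0.2,0,0,0,-0.3],[0,0,-0.3,0,0,0,-0.3],[0,0,-0.4,0,0,0,-0.3],[0,0,-0.55,0,0,0,-0.3],[0,0,-0.7,0,0,0,-0.3],[0,0,-0.85,0,0,0,-0.3],[0,0,-1,0,0,0,-0.3],[0,0,-1,0,0,0,-0.6],[0,0,-1,0,0,0,-1]]

```text
time_s: 11.03
position: [0.3325, 0.3748, 0.3267]
tcp_rot: [[-0.406, 0.771, 0.491], [0.578, 0.633, -0.515], [-0.708, 0.075, -0.703]]
force: [0.3, -0.5, -0.3]
opening: 0.727
grasp_force: 0.0
```

```bash
python3 - <<'E'
from kin import *
s=telemetry.read_state();q=s["joint_positions"];print(np.round(q,0),np.array(s["position"]).round(3),s["force"].round(1))
# carton refined from two views
im=cv2.cvtColor(capture("top"),cv2.COLOR_RGB2HSV)
m=cv2.inRange(im,(5,80,60),(17,255,255));m=cv2.morphologyEx(m,cv2.MORPH_CLOSE,np.ones((9,9)))
for c in cv2.findContours(m,0,2)[0]:
    r=cv2.minAreaRect(c)
    if cv2.contourArea(c)>300:print(r,ray("top",[r[0]],.05).round(3))
# targets: high wrist-down then xup
for p,xaz in(((.42,.12,.45),90),((.45,-.02,.42),45),((.45,-.12,.40),3)):
    R=down(xaz);q,e=ik(np.array(p),R,q);print(p,xaz,q.round(),round(e,4))
print(delta((.40,.12,.42),down(90)))
E
```

```text
[ 60.  24.  90. -44.  83.  35.] [0.333 0.375 0.327] [ 0.3 -0.5 -0.3]
((455.5792541503906, 257.3314208984375), (42.64102554321289, 31.049287796020508), 70.20112609863281) [[ 0.483 -0.391  0.05 ]]
((375.5, 237.5), (35.0, 21.0), 90.0) [[ 0.543 -0.165  0.05 ]]
((263.8958740234375, 181.68905639648438), (41.268001556396484, 22.984243392944336), 87.87889862060547) [[0.715 0.161 0.05 ]]
((19.0, 208.5), (129.0, 38.0), 90.0) [[0.644 0.891 0.05 ]]
(0.42, 0.12, 0.45) 90 [ 1.  3. 86.  0. 91.  1.] 0.0
(0.45, -0.02, 0.42) 45 [-17.   5.  88.  -0.  87.  28.] 0.0
(0.45, -0.12, 0.4) 3 [-29.   7.  88.  -0.  84.  58.] 0.0
[-1.604, -0.678, 0.654, 0.054, 0.117, 0.099]
```

```bash
python3 - <<'E'
from kin import *
s=telemetry.read_state();q=s["joint_positions"]
A=(np.array((.33,.33,.46)),down(100));print(ik(*A,q)[0].round());print(delta(*A))
B=(np.array((.43,.20,.44)),down(60));print(delta(*B,S=A))
E
```

```text
[31.  5. 82. -0. 93. 21.]
[-0.795, -0.133, -0.485, 0.043, 0.12, 0.073]
[-0.969, 0.506, 0.133, 0.0, 0.0, 0.111]
```

>>> carry_out:
  deltas:
    - [[-0.8,-0.13,-0.49,0.043,0.12,0.073,-1],[-0.8,-0.13,-0.49,0.043,0.12,0.073,-1],[-0.8,-0.13,-0.49,0.043,0.12,0.073,-1],[-0.8,-0.13,-0.49,0.043,0.12,0.073,-1],[-0.8,-0.13,-0.49,0.043,0.12,0.073,-1],[-0.8,-0.13,-0.49,0.043,0.12,0.073,-1],[-0.8,-0.13,-0.49,0.043,0.12,0.073,-1],[-0.8,-0.13,-0.49,0.043,0.12,0.073,-1],[-0.8,-0.13,-0.49,0.043,0.12,0.073,-1],[-0.8,-0.13,-0.49,0.043,0.12,0.073,-1]]

```text
time_s: 11.92
position: [0.3308, 0.3291, 0.4602]
tcp_rot: [[-0.168, 0.986, -0.002], [0.986, 0.168, -0.001], [-0.0, -0.002, -1.0]]
force: [-0.3, 0.9, -0.9]
opening: 1.001
grasp_force: 0.0
```

>>> carry_out:
  deltas:
    - [[-0.97,0.5,0.13,0,0,0.11,-1],[-0.97,0.5,0.13,0,0,0.11,-1],[-0.97,0.5,0.13,0,0,0.11,-1],[-0.97,0.5,0.13,0,0,0.11,-1],[-0.97,0.5,0.13,0,0,0.11,-1],[-0.97,0.5,0.13,0,0,0.11,-1],[-0.97,0.5,0.13,0,0,0.11,-1],[-0.97,0.5,0.13,0,0,0.11,-1],[-0.97,0.5,0.13,0,0,0.11,-1],[-0.97,0.5,0.13,0,0,0.11,-1]]

```text
time_s: 12.75
position: [0.4288, 0.2008, 0.4416]
tcp_rot: [[0.494, 0.869, -0.0], [0.869, -0.494, 0.001], [0.001, -0.001, -1.0]]
force: [0.1, -0.6, 0.6]
opening: 1.002
grasp_force: 0.0
```

```bash
python3 - <<'E'
from kin import *
s=telemetry.read_state();q=s["joint_positions"];print(q.round(),s["position"].round(3))
A=(np.array((.46,.06,.42)),down(3));print(ik(*A,q)[0].round());print(delta(*A))
# branch-flip study: tilt sweep xup in J1 region; forearm-aligned tilt
for p in((.5,-.1,.25),(.5,-.13,.2),(.55,0,.3)):
  for t in(0,20,30,40,50,60):
    R=tool(3,t)@FL;print(p,t,[x.round().astype(int).tolist() for x in ikall(np.array(p),R,10)])
E
```

```text
[11.  7. 83.  0. 90. 41.] [0.429 0.201 0.442]
[-6.  6. 86. -0. 87. 81.]
[-0.713, 0.645, 0.143, -0.0, -0.0, 0.159]
(0.5, -0.1, 0.25) 0 [[-24, 19, 96, 0, 64, 63]]
(0.5, -0.1, 0.25) 20 [[-31, 13, 111, 17, 41, 45]]
(0.5, -0.1, 0.25) 30 [[-35, 11, 118, 36, 31, 24]]
(0.5, -0.1, 0.25) 40 [[-40, 12, 125, 68, 28, -11]]
(0.5, -0.1, 0.25) 50 [[-45, 16, 133, 100, 36, -48]]
(0.5, -0.1, 0.25) 60 [[-51, 24, 140, 117, 51, -73]]
(0.5, -0.13, 0.2) 0 [[-27, 24, 99, 0, 57, 60]]
(0.5, -0.13, 0.2) 20 [[-34, 18, 113, 22, 34, 36]]
(0.5, -0.13, 0.2) 30 [[-39, 18, 120, 48, 27, 7]]
(0.5, -0.13, 0.2) 40 [[-44, 20, 128, 85, 28, -34]]
(0.5, -0.13, 0.2) 50 [[-50, 26, 134, 110, 40, -66]]
(0.5, -0.13, 0.2) 60 []
(0.55, 0, 0.3) 0 [[-12, 20, 87, 0, 73, 75]]
(0.55, 0, 0.3) 20 [[-15, 12, 102, 8, 47, 67]]
(0.55, 0, 0.3) 30 [[-17, 9, 110, 18, 34, 57]]
(0.55, 0, 0.3) 40 [[-20, 8, 117, 42, 22, 32]]
(0.55, 0, 0.3) 50 [[-23, 10, 125, 95, 20, -23]]
(0.55, 0, 0.3) 60 [[-26, 14, 133, 132, 34, -62]]
```

>>> carry_out:
  deltas:
    - [[-0.71,0.65,0.14,0,0,0.159,-1],[-0.71,0.65,0.14,0,0,0.159,-1],[-0.71,0.65,0.14,0,0,0.159,-1],[-0.71,0.65,0.14,0,0,0.159,-1],[-0.71,0.65,0.14,0,0,0.159,-1],[-0.71,0.65,0.14,0,0,0.159,-1],[-0.71,0.65,0.14,0,0,0.159,-1],[-0.71,0.65,0.14,0,0,0.159,-1],[-0.71,0.65,0.14,0,0,0.159,-1],[-0.71,0.65,0.14,0,0,0.159,-1]]

```text
time_s: 13.58
position: [0.4608, 0.0597, 0.4206]
tcp_rot: [[0.998, 0.057, -0.0], [0.057, -0.998, 0.002], [0.0, -0.002, -1.0]]
force: [-0.6, 0.4, -0.2]
opening: 1.005
grasp_force: 0.0
```

>>> carry_out:
  deltas:
    - [[-0.25,1,0.2,0,0,0,-1],[-0.25,1,0.2,0,0,0,-1],[-0.25,1,0.2,0,0,0,-1],[-0.25,1,0.2,0,0,0,-1],[-0.25,1,0.2,0,0,0,-1],[-0.25,1,0.2,0,0,0,-1],[-0.25,1,0.2,0,0,0,-1],[-0.25,1,0.2,0,0,0,-1],[-0.25,1,0.2,0,0,0,-1],[-0.25,1,0.2,0,0,0,-1]]

```text
time_s: 14.42
position: [0.4317, -0.0913, 0.3905]
tcp_rot: [[0.998, 0.055, 0.0], [0.055, -0.998, 0.002], [0.001, -0.002, -1.0]]
force: [-0.2, -0.2, 0.6]
opening: 1.0
grasp_force: 0.0
```

```bash
python3 - <<'E'
from kin import *
s=telemetry.read_state();q=s["joint_positions"];print(q.round(),s["position"].round(3))
P=pose("wrist");im=capture("wrist");cv2.imwrite("pics/w2.png",im[:,:,::-1])
h=cv2.cvtColor(im,cv2.COLOR_RGB2HSV)
m=cv2.inRange(h,(5,80,60),(17,255,255));m=cv2.morphologyEx(m,cv2.MORPH_CLOSE,np.ones((11,11)))
for c in cv2.findContours(m,0,2)[0]:
    if cv2.contourArea(c)>400:
        r=cv2.minAreaRect(c);w=ray("wrist",cv2.boxPoints(r),.05,P);print(r,w.mean(0).round(4),w[:,:2].round(3).tolist())
# pile in top view, tape direction
E
```

```text
[-27.   5.  92.   0.  83.  60.] [ 0.432 -0.091  0.391]
((442.5, 314.5), (17.0, 301.0), 90.0) [ 0.1269 -0.3642  0.05  ] [[0.13, -0.057], [0.164, -0.665], [0.124, -0.677], [0.089, -0.058]]
((477.60882568359375, 271.3852844238281), (50.28338623046875, 25.896286010742188), 84.0938491821289) [ 0.2276 -0.4161  0.05  ] [[0.277, -0.376], [0.286, -0.424], [0.178, -0.458], [0.169, -0.407]]
((155.648193359375, 271.1756286621094), (26.268543243408203, 50.453365325927734), 7.853313446044922) [0.1928 0.2124 0.05  ] [[0.14, 0.25], [0.251, 0.225], [0.246, 0.176], [0.135, 0.199]]
((487.7041320800781, 134.6890411376953), (72.49421691894531, 57.78600311279297), 83.9909896850586) [ 0.4867 -0.3796  0.05  ] [[0.539, -0.314], [0.553, -0.406], [0.436, -0.448], [0.419, -0.35]]
((364.65704345703125, 91.12918090820312), (39.2760009765625, 65.01449584960938), 7.431407928466797) [ 0.5455 -0.1627  0.05  ] [[0.498, -0.128], [0.598, -0.133], [0.594, -0.196], [0.493, -0.194]]
```

View pics/w2.png

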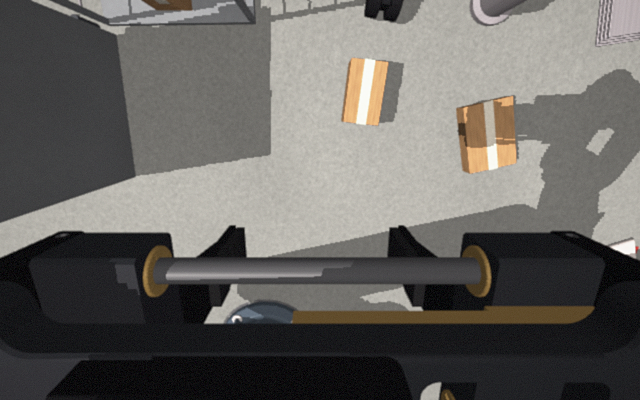

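The carton is in the wrist view at (365,91), giving a centre of (0.544,-0.164) and an azimuth of about -2°. Next I'll look at the pile closely in both fixed views.

```bash
python3 - <<'E'
from kin import *
t=capture("top")[:,:,::-1];s=capture("scene")[:,:,::-1]
a=cv2.resize(t[150:212,235:295],None,fx=8,fy=8,interpolation=cv2.INTER_CUBIC)
b=cv2.resize(s[175:240,355:402],None,fx=8,fy=8,interpolation=cv2.INTER_CUBIC)[:496, :310]
o=np.zeros((496,795,3),np.uint8);o[:,:480]=a;o[:b.shape[0],485:485+b.shape[1]]=b;cv2.imwrite("pics/c3.png",o)
E
```

```text
(no output)
```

View pics/c3.png

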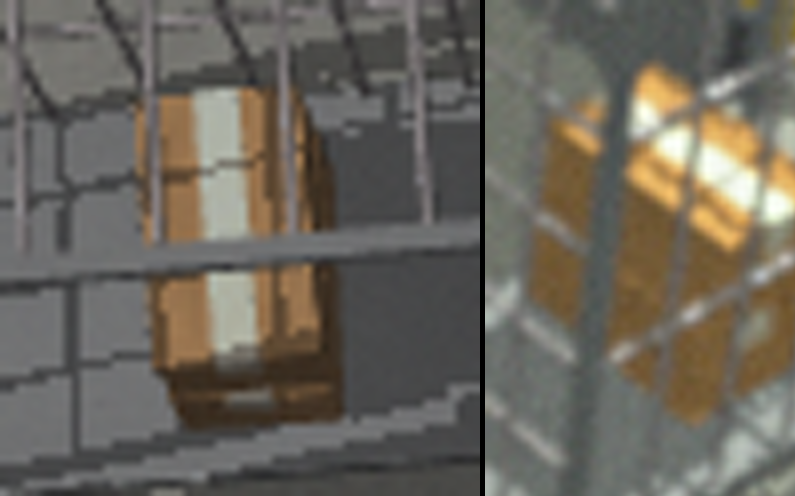

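```bash
python3 - <<'E'
from kin import *
f=lambda L:[(235+u/8-.45,150+v/8-.45) for u,v in L]
w=ray("top",f([(218,91),(238,363)]),.112);print("tape",w.round(4).tolist(),w.mean(0).round(4),np.degrees(np.arctan2(*(w[0]-w[1])[1::-1])).round(1))
w=ray("top",f([(136,97),(155,371),(325,352)]),.112);print("corners BL FL FR",w.round(4).tolist(),"c",((w[0]+w[2])/2).round(4),np.degrees(np.arctan2(*(w[0]-w[1])[1::-1])).round(1))
g=lambda L:[(355+(u-485)/8-.45,175+v/8-.45) for u,v in L]
w=ray("scene",g([(738,250),(553,112),(650,66)]),.112);print("scene FRb,..",w.round(4).tolist())
# pick plan
c=np.array([.544,-.164]);az=-2.;u=np.array([np.cos(np.radians(az)),np.sin(np.radians(az))])
q=telemetry.read_state()["joint_positions"]
for lab,back,z,t in(("hi",.12,.25,0),("hi",.12,.25,25),("hi",.12,.22,50),("pre",.11,.11,55),("pre2",.09,.035,55),("grasp",.02,.033,55),("lift",.02,.2,55)):
    R=tool(az,t)@FL;p=np.r_[c-u*back,z]+R[:,2]*.0187;q,e=ik(p,R,q);print(lab,t,p.round(3),q.round(),round(e,4))
m=np.array([.714,.157]);az=3.5;u=np.array([np.cos(np.radians(az)),np.sin(np.radians(az))])
for lab,back,z in(("front",.22,.25),("front",.22,.15),("place",.02,.15)):
    R=tool(az,55)@FL;p=np.r_[m-u*back,z]+R[:,2]*.0187;q,e=ik(p,R,q);print(lab,p.round(3),q.round(),round(e,4))
E
```

```text
tape [[0.7605, 0.1597, 0.112], [0.6606, 0.1516, 0.112]] [0.7105 0.1556 0.112 ] 4.6
corners BL FL FR [[0.7588, 0.1891, 0.112], [0.6581, 0.1809, 0.112], [0.6641, 0.1208, 0.112]] c [0.7114 0.1549 0.112 ] 4.7
scene FRb,.. [[0.7699, 0.1313, 0.112], [0.6644, 0.1254, 0.112], [0.6623, 0.1781, 0.112]]
hi 0 [ 0.424 -0.16   0.231] [-35.  16. 105.   0.  59.  57.] 0.0
hi 25 [ 0.432 -0.16   0.233] [-46.  10. 121.  31.  35.  22.] 0.0
hi 50 [ 0.438 -0.16   0.208] [-62.  23. 140. 104.  43. -67.] 0.011
pre 55 [ 0.449 -0.161  0.099] [-63.  48. 140. 118.  54. -95.] 0.1019
pre2 55 [ 0.469 -0.161  0.024] [ -60.   68.  140.  131.   70. -114.] 0.0474
grasp 55 [ 0.539 -0.164  0.022] [ -48.   63.  133.  140.   66. -102.] 0.0
lift 55 [ 0.539 -0.164  0.189] [-48.  32. 132. 124.  45. -74.] 0.0
front [0.51  0.145 0.239] [  4.  22. 135. 181.  32. -90.] 0.0
front [0.51  0.145 0.139] [  4.  44. 140. 180.  59. -90.] 0.0
place [0.709 0.157 0.139] [  4.  41. 111. 180.  28. -90.] 0.0
```

```bash
cat >> kin.py <<'E'
def car(x,y,z,az,tilt,back=.03):
    a=np.radians(az);R=tool(az,tilt)@FL;return np.array([x-back*np.cos(a),y-back*np.sin(a),z])+R[:,2]*.0187,R
C=(.544,-.164)
E
python3 - <<'E'
from kin import *
s=telemetry.read_state();q=s["joint_positions"]
A=car(*C,.26,-2,28);B=car(*C,.22,-2,55);G=car(*C,.033,-2,55)
for X_ in(A,B,car(*C,.12,-2,55),G):q,e=ik(*X_,q);print(q.round(),round(e,4))
print(delta(*A));print(delta(*B,S=A))
E
```

```text
[-38.  15. 112.  31.  33.  31.] 0.0
[-49.  28. 133. 119.  44. -70.] 0.0
[-49.  48. 135. 134.  57. -93.] 0.0
[ -49.   63.  134.  139.   68. -104.] 0.0
[0.582, 0.51, 0.979, -0.004, 0.078, 0.014]
[-0.069, -0.0, 0.222, -0.0, 0.075, 0.0]
```

>>> carry_out:
  deltas:
    - [[0.58,0.51,0.98,-0.004,0.078,0.014,-1],[0.58,0.51,0.98,-0.004,0.078,0.014,-1],[0.58,0.51,0.98,-0.004,0.078,0.014,-1],[0.58,0.51,0.98,-0.004,0.078,0.014,-1],[0.58,0.51,0.98,-0.004,0.078,0.014,-1],[0.58,0.51,0.98,-0.004,0.078,0.014,-1],[0.58,0.51,0.98,-0.004,0.078,0.014,-1],[0.58,0.51,0.98,-0.004,0.078,0.014,-1],[0.58,0.51,0.98,-0.004,0.078,0.014,-1],[0.58,0.51,0.98,-0.004,0.078,0.014,-1]]

```text
time_s: 15.4
position: [0.5233, -0.1639, 0.2459]
tcp_rot: [[0.88, -0.037, 0.474], [-0.03, -0.999, -0.021], [0.474, 0.004, -0.88]]
force: [0.3, 0.8, 0.4]
opening: 1.002
grasp_force: 0.0
```

>>> carry_out:
  deltas:
    - [[-0.01,0,0.02,0,0.008,0,-1],[-0.01,0,0.05,0,0.016,0,-1],[-0.02,0,0.07,0,0.024,0,-1],[-0.03,0,0.09,0,0.031,0,-1],[-0.04,0,0.12,0,0.039,0,-1],[-0.04,0,0.14,0,0.047,0,-1],[-0.05,0,0.16,0,0.055,0,-1],[-0.06,0,0.18,0,0.063,0,-1],[-0.07,0,0.22,0,0.075,0,-1],[-0.07,0,0.22,0,0.075,0,-1]]

```text
time_s: 16.23
position: [0.5295, -0.1648, 0.2114]
tcp_rot: [[0.566, -0.038, 0.823], [-0.016, -0.999, -0.035], [0.824, 0.007, -0.567]]
force: [0.7, 1.8, -0.6]
opening: 0.998
grasp_force: 0.0
```

```bash
python3 - <<'E'
from kin import *
s=telemetry.read_state();q=s["joint_positions"];print(q.round())
P=pose("wrist");im=capture("wrist");cv2.imwrite("pics/w3.png",im[:,:,::-1])
h=cv2.cvtColor(im,cv2.COLOR_RGB2HSV)
m=cv2.inRange(h,(5,80,60),(17,255,255));m=cv2.morphologyEx(m,cv2.MORPH_CLOSE,np.ones((11,11)))
for c in cv2.findContours(m,0,2)[0]:
    if cv2.contourArea(c)>400:
        r=cv2.minAreaRect(c);print(r)
print(delta(*car(*C,.22,-2,55)),delta(*car(*C,.033,-2,55)))
E
```

```text
[-49.  28. 133. 120.  44. -71.]
((332.0, 297.0), (28.0, 20.0), 90.0)
((302.5, 303.0), (40.0, 33.0), 90.0)
((520.3678588867188, 295.53277587890625), (143.0078887939453, 49.52324676513672), 27.570138931274414)
((155.32839965820312, 270.4881896972656), (25.28476905822754, 51.49836730957031), 3.945185899734497)
((71.27908325195312, 190.83444213867188), (106.37171936035156, 102.66571044921875), 40.0302619934082)
[0.007, -0.011, 0.005, 0.001, -0.001, 0.0] [-1.017, -0.016, 0.715, 0.001, -0.001, 0.0]
```

>>> carry_out:
  deltas:
    - [[-0.15,-0.015,0.105,0,0,0,-1],[-0.3,-0.015,0.21,0,0,0,-1],[-0.45,-0.015,0.315,0,0,0,-1],[-0.6,-0.015,0.42,0,0,0,-1],[-0.7,-0.015,0.49,0,0,0,-1],[-0.8,-0.015,0.56,0,0,0,-1],[-0.88,-0.015,0.62,0,0,0,-1],[-0.94,-0.015,0.66,0,0,0,-1],[-1.0,-0.015,0.705,0,0,0,-1],[-1.0,-0.015,0.705,0,0,0,-1]]

```text
time_s: 17.12
position: [0.5312, -0.1628, 0.0248]
tcp_rot: [[0.57, -0.037, 0.821], [-0.02, -0.999, -0.031], [0.821, 0.001, -0.57]]
force: [0.0, 0.7, -0.1]
opening: 0.998
grasp_force: 0.0
```

>>> carry_out:
  deltas:
    - [[0,0,0,0,0,0,1],[0,0,0,0,0,0,1],[0,0,0,0,0,0,1],[0,0,0,0,0,0,1],[0,0,0,0,0,0,1],[0,0,0,0,0,0,1],[0,0,0,0,0,0,1],[0,0,0,0,0,0,1],[0,0,0,0,0,0,1],[0,0,0,0,0,0,1]]

```text
time_s: 17.95
position: [0.5297, -0.1626, 0.0264]
tcp_rot: [[0.57, -0.039, 0.821], [-0.021, -0.999, -0.033], [0.821, 0.002, -0.57]]
force: [-2.4, -0.4, 5.0]
opening: 0.685
grasp_force: 29.8
```

```bash
python3 - <<'E'
from kin import *
s=telemetry.read_state();q=s["joint_positions"];print(q.round(),s["opening"]*87,s["grasp_force"])
R=np.array(s["tcp_rot"]);g=np.array(s["position"])-R[:,2]*.0187;print("grasp",g.round(4),"az",np.degrees(np.arctan2(R[1,2],R[0,2])).round(2))
im=cv2.cvtColor(capture("top"),cv2.COLOR_RGB2HSV);m=cv2.inRange(im,(5,80,60),(17,255,255));m=cv2.morphologyEx(m,cv2.MORPH_CLOSE,np.ones((9,9)))
for c in cv2.findContours(m,0,2)[0]:
    r=cv2.minAreaRect(c)
    if cv2.contourArea(c)>100:w=ray("top",cv2.boxPoints(r),.05);print(r,w[:,:2].round(3).tolist())
d=R.T@[0,0,.16]/.15;print("lift",d.round(3))
E
```

```text
[ -49.   63.  134.  140.   68. -104.] 59.63062990178457 29.847890092351008
grasp [ 0.5144 -0.162   0.037 ] az -2.3
((375.5, 237.5), (35.0, 21.0), 90.0) [[0.595, -0.136], [0.594, -0.197], [0.492, -0.193], [0.493, -0.133]]
((264.8206787109375, 181.84829711914062), (41.52273941040039, 23.751007080078125), 85.2363510131836) [[0.776, 0.2], [0.781, 0.129], [0.654, 0.118], [0.649, 0.188]]
((24.5, 202.0), (49.0, 142.0), 0.0) [[0.454, 0.926], [0.889, 0.977], [0.886, 0.824], [0.453, 0.782]]
lift [ 0.876  0.002 -0.608]
```

Gripped at 59.6 mm. Now lift.

>>> carry_out:
  deltas:
    - [[0.06,0,-0.04,0,0,0,1],[0.15,0,-0.1,0,0,0,1],[0.25,0,-0.17,0,0,0,1],[0.35,0,-0.24,0,0,0,1],[0.46,0,-0.32,0,0,0,1],[0.57,0,-0.4,0,0,0,1],[0.68,0,-0.47,0,0,0,1],[0.78,0,-0.54,0,0,0,1],[0.876,0,-0.608,0,0,0,1],[0.876,0,-0.608,0,0,0,1]]

```text
time_s: 18.83
position: [0.5295, -0.1617, 0.1874]
tcp_rot: [[0.571, -0.037, 0.82], [-0.018, -0.999, -0.033], [0.82, 0.004, -0.572]]
force: [0.1, -0.3, -2.7]
opening: 0.689
grasp_force: 29.9
```

```bash
cat >> kin.py <<'E'
M=(.712,.155);AZ=4.3
E
python3 - <<'E'
from kin import *
s=telemetry.read_state();q=s["joint_positions"];print(q.round(),s["opening"]*87,s["grasp_force"],s["force"].round(1))
# waypoints: carton centre (x,y), underside z -> grasp z = +.037
W=[car(.57,-.02,.20,1,55),car(.54,.142,.18,AZ,55),car(.54,.142,.123+.037,AZ,55),car(*M,.123+.037,AZ,55),car(*M,.112+.037,AZ,55)]
for w in W:q,e=ik(*w,q);print(w[0].round(3),q.round(),round(e,4))
print(delta(*W[0]));print(delta(*W[1],S=W[0]))
E
```

```text
[-49.  33. 134. 125.  47. -77.] 59.939794562264126 29.86958723347925 [ 0.1 -0.3 -2.7]
[ 0.555 -0.02   0.189] [-26.  32. 136. 148.  44. -82.] 0.0
[0.525 0.141 0.169] [  2.  37. 137. 178.  49. -90.] 0.0
[0.525 0.141 0.149] [  2.  41. 138. 178.  54. -90.] 0.0
[0.697 0.154 0.149] [  3.  40. 113. 178.  28. -89.] 0.0
[0.697 0.154 0.138] [  3.  41. 113. 178.  29. -89.] 0.0
[0.092, -0.949, 0.103, 0.008, -0.0, -0.004]
[-0.213, -1.078, -0.072, 0.008, 0.0, -0.005]
```

>>> carry_out:
  deltas:
    - [[0.01,-0.08,0.01,0.001,0,0,1],[0.02,-0.2,0.02,0.002,0,-0.001,1],[0.03,-0.32,0.03,0.003,0,-0.001,1],[0.04,-0.44,0.05,0.004,0,-0.002,1],[0.05,-0.56,0.06,0.005,0,-0.002,1],[0.07,-0.68,0.07,0.006,0,-0.003,1],[0.08,-0.8,0.09,0.007,0,-0.003,1],[0.09,-0.9,0.1,0.008,0,-0.004,1],[0.09,-0.95,0.1,0.008,0,-0.004,1],[0.09,-0.95,0.1,0.008,0,-0.004,1]]

```text
time_s: 19.67
position: [0.5536, -0.0181, 0.1851]
tcp_rot: [[0.578, 0.021, 0.816], [0.005, -1.0, 0.022], [0.816, -0.008, -0.578]]
force: [-0.3, 0.3, -3.4]
opening: 0.69
grasp_force: 29.9
```

>>> carry_out:
  deltas:
    - [[-0.02,-0.08,-0.01,0.001,0,0,1],[-0.05,-0.2,-0.01,0.002,0,-0.001,1],[-0.07,-0.32,-0.02,0.003,0,-0.001,1],[-0.09,-0.44,-0.03,0.004,0,-0.002,1],[-0.12,-0.56,-0.04,0.005,0,-0.002,1],[-0.14,-0.68,-0.05,0.006,0,-0.003,1],[-0.17,-0.8,-0.06,0.007,0,-0.003,1],[-0.19,-0.9,-0.07,0.008,0,-0.004,1],[-0.21,-1.0,-0.07,0.008,0,-0.005,1],[-0.21,-1.0,-0.07,0.008,0,-0.005,1]]

```text
time_s: 20.5
position: [0.5244, 0.131, 0.1666]
tcp_rot: [[0.576, 0.08, 0.814], [0.039, -0.997, 0.071], [0.817, -0.009, -0.577]]
force: [0.9, 0.9, -4.6]
opening: 0.688
grasp_force: 29.9
```

```bash
python3 - <<'E'
from kin import *
s=telemetry.read_state();q=s["joint_positions"];print(q.round(),s["opening"]*87,s["grasp_force"],s["force"].round(1),s["position"].round(4))
W=car(.54,.142,.126+.037,AZ,55);print(delta(*W));print(delta(*car(*M,.126+.037,AZ,55),S=W))
t=capture("top")[:,:,::-1];v=cv2.resize(t[130:250,225:325],None,fx=5,fy=5,interpolation=cv2.INTER_CUBIC);cv2.imwrite("pics/t4.png",v)
E
```

```text
[ -0.  37. 138. 174.  50. -89.] 59.836199476593784 29.86812746807118 [ 0.9  0.9 -4.6] [0.5244 0.131  0.1666]
[-0.072, -0.064, 0.065, -0.002, 0.001, -0.001]
[0.66, -0.0, 0.942, 0.0, 0.0, 0.0]
```

View pics/t4.png

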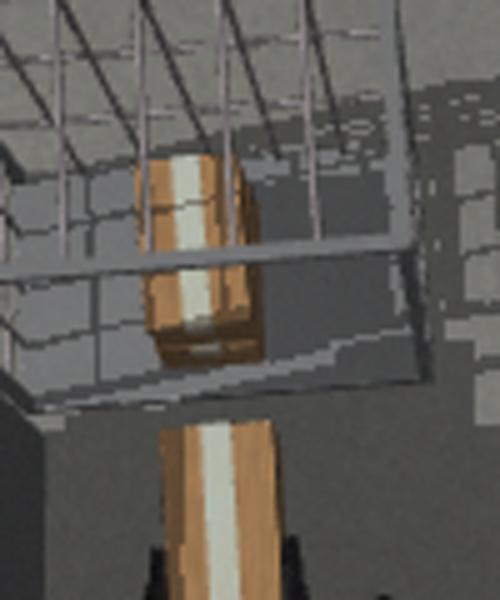

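The held carton's front top edge is at about (160,425)–(272,420), with its tape centred at (214,422). The pile's tape runs from (186,157) to (200,325).

```bash
python3 - <<'E'
from kin import *
s=telemetry.read_state();R=np.array(s["tcp_rot"]);g=np.array(s["position"])-R[:,2]*.0187
f=lambda L:[(225+u/5-.4,130+v/5-.4) for u,v in L]
zt=g[2]+.013;w=ray("top",f([(161,425),(272,420),(214,422),(223,590)]),zt)
u=R[:2,2]/np.linalg.norm(R[:2,2]);n=np.array([-u[1],u[0]])
print("az",np.degrees(np.arctan2(u[1],u[0])),"grasp",g.round(4))
for p in w:print(p.round(4),"fwd",((p[:2]-g[:2])@u).round(4),"lat",((p[:2]-g[:2])@n).round(4))
print("tape az",np.degrees(np.arctan2(*(w[2]-w[3])[1::-1])))
w=ray("top",f([(186,157),(200,325)]),.112);print("mid tape",w.round(4).tolist())
E
```

```text
az 4.881097892780208 grasp [0.5098 0.1286 0.1779]
[0.5901 0.1607 0.1909] fwd 0.0827 lat 0.0251
[0.5919 0.1021 0.1909] fwd 0.0795 lat -0.0334
[0.5913 0.1327 0.1909] fwd 0.0815 lat -0.0028
[0.5025 0.1273 0.1909] fwd -0.0074 lat -0.0007
tape az 3.4839915653495566
mid tape [[0.7603, 0.1597, 0.112], [0.6615, 0.1507, 0.112]]
```

```bash
python3 - <<'E'
from kin import *
W=car(.54,.1427,.126+.037,4.6,55);I=car(.712,.1565,.126+.037,4.6,55)
print(delta(*W));print(delta(*I,S=W))
E
```

```text
[-0.077, -0.076, 0.064, -0.001, 0.0, -0.001]
[0.66, 0.0, 0.942, 0.0, 0.0, 0.0]
```

>>> carry_out:
  deltas:
    - [[-0.02,-0.02,0.015,0,0,0,1],[-0.04,-0.04,0.03,0,0,0,1],[-0.06,-0.06,0.05,-0.001,0,-0.001,1],[-0.077,-0.076,0.064,-0.001,0,-0.001,1],[-0.077,-0.076,0.064,-0.001,0,-0.001,1],[-0.077,-0.076,0.064,-0.001,0,-0.001,1],[-0.077,-0.076,0.064,-0.001,0,-0.001,1],[-0.077,-0.076,0.064,-0.001,0,-0.001,1],[-0.077,-0.076,0.064,-0.001,0,-0.001,1],[-0.077,-0.076,0.064,-0.001,0,-0.001,1]]

```text
time_s: 21.38
position: [0.5266, 0.1406, 0.1544]
tcp_rot: [[0.57, 0.075, 0.818], [0.042, -0.997, 0.062], [0.821, -0.001, -0.571]]
force: [0.2, -0.0, -3.1]
opening: 0.69
grasp_force: 29.9
```

```bash
python3 - <<'E'
from kin import *
s=telemetry.read_state();print(s["force"].round(1))
print(delta(*car(.54,.1427,.126+.037,4.6,55)));print(delta(*car(.712,.1565,.126+.037,4.6,55)))
E
```

```text
[ 0.2 -0.  -3.1]
[-0.016, -0.007, 0.002, 0.001, -0.0, -0.001]
[0.641, -0.013, 0.946, 0.001, -0.0, -0.001]
```

>>> carry_out:
  deltas:
    - [[0.03,-0.005,0.04,0,0,0,1],[0.06,-0.01,0.09,0.001,0,0,1],[0.1,-0.01,0.15,0.001,0,-0.001,1],[0.14,-0.01,0.21,0.001,0,-0.001,1],[0.19,-0.01,0.28,0.001,0,-0.001,1],[0.24,-0.01,0.35,0.001,0,-0.001,1],[0.29,-0.01,0.42,0.001,0,-0.001,1],[0.32,-0.01,0.47,0.001,0,-0.001,1],[0.34,-0.01,0.5,0.001,0,-0.001,1],[0.34,-0.01,0.5,0.001,0,-0.001,1]]

```text
time_s: 22.22
position: [0.6178, 0.149, 0.1535]
tcp_rot: [[0.568, 0.083, 0.819], [0.048, -0.997, 0.068], [0.821, 0.0, -0.57]]
force: [0.1, 0.2, -2.6]
opening: 0.687
grasp_force: 29.9
```

```bash
python3 - <<'E'
from kin import *
s=telemetry.read_state();print(s["force"].round(1),s["joint_positions"].round())
print(delta(*car(.712,.1565,.126+.037,4.6,55)))
E
```

```text
[ 0.1  0.2 -2.6] [  3.  38. 124. 177.  38. -89.]
[0.297, 0.003, 0.442, -0.0, -0.001, 0.0]
```

>>> carry_out:
  deltas:
    - [[0.03,0,0.04,0,0,0,1],[0.06,0,0.09,0,0,0,1],[0.1,0,0.15,0,0,0,1],[0.14,0,0.21,0,0,0,1],[0.18,0,0.27,0,0,0,1],[0.22,0,0.33,0,0,0,1],[0.26,0,0.39,0,0,0,1],[0.28,0,0.42,0,0,0,1],[0.295,0,0.442,0,0,0,1],[0.295,0,0.442,0,0,0,1]]

```text
time_s: 23.05
position: [0.6968, 0.1558, 0.1516]
tcp_rot: [[0.569, 0.084, 0.818], [0.048, -0.997, 0.068], [0.821, 0.0, -0.571]]
force: [-0.5, 0.5, -3.0]
opening: 0.684
grasp_force: 29.9
```

```bash
python3 - <<'E'
from kin import *
s=telemetry.read_state();print(s["force"].round(1),s["moment"].round(2))
print(delta(*car(.712,.1565,.116+.037,4.6,55)))
print(delta(*car(.712,.1565,.111+.037,4.6,55)))
im=cv2.cvtColor(capture("top"),cv2.COLOR_RGB2BGR);v=cv2.resize(im[140:240,225:325],None,fx=6,fy=6,interpolation=cv2.INTER_CUBIC);cv2.imwrite("pics/t5.png",v)
E
```

```text
[-0.5  0.5 -3. ] [-0.05  1.   -0.07]
[-0.049, 0.003, 0.038, -0.0, -0.0, 0.0]
[-0.076, 0.003, 0.057, -0.0, -0.0, 0.0]
```

View pics/t5.png

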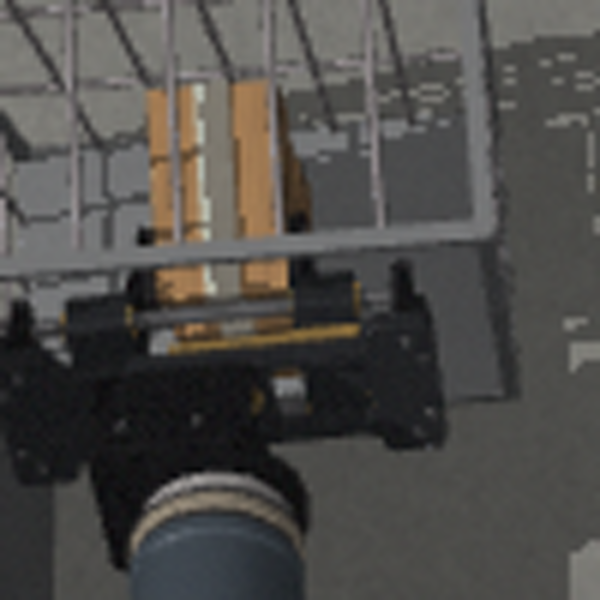

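In t5 the held carton's back top edge runs (148,90)–(282,80), with its tape centred at (213,84). I'll check that against the pile.

```bash
python3 - <<'E'
from kin import *
f=lambda L:[(225+u/6-.42,140+v/6-.42) for u,v in L]
w=ray("top",f([(148,90),(282,80),(213,84),(228,290)]),.175);print(w.round(4).tolist(),np.degrees(np.arctan2(*(w[2]-w[3])[1::-1])))
E
```

```text
[[0.7602, 0.1858, 0.175], [0.7639, 0.1246, 0.175], [0.7625, 0.1561, 0.175], [0.6659, 0.1483, 0.175]] 4.630925744503827
```

Yaw matches at 4.6°. The carton sits about 3.5 mm too far right and 2 mm too deep, so I'll correct that while lowering gently.

```bash
python3 - <<'E'
from kin import *
for z in(.118,.114,.111):print(z,delta(*car(.7105,.1595,z+.037,4.6,55)))
E
```

```text
0.118 [-0.038, -0.018, 0.027, -0.0, -0.0, 0.0]
0.114 [-0.06, -0.018, 0.042, -0.0, -0.0, 0.0]
0.111 [-0.076, -0.018, 0.053, -0.0, -0.0, 0.0]
```

>>> carry_out:
  deltas:
    - [[-0.008,-0.008,0.006,0,0,0,1],[-0.016,-0.014,0.012,0,0,0,1],[-0.024,-0.018,0.017,0,0,0,1],[-0.032,-0.018,0.022,0,0,0,1],[-0.038,-0.018,0.027,0,0,0,1],[-0.044,-0.018,0.031,0,0,0,1],[-0.05,-0.018,0.035,0,0,0,1],[-0.055,-0.018,0.038,0,0,0,1],[-0.06,-0.018,0.042,0,0,0,1],[-0.06,-0.018,0.042,0,0,0,1]]

```text
time_s: 23.93
position: [0.696, 0.1583, 0.1403]
tcp_rot: [[0.57, 0.083, 0.817], [0.048, -0.997, 0.068], [0.82, 0.0, -0.572]]
force: [-0.1, -0.6, -3.5]
opening: 0.689
grasp_force: 29.9
```

```bash
python3 - <<'E'
from kin import *
s=telemetry.read_state();R=s["tcp_rot"];g=s["position"]-np.array(R)[:,2]*.0187;print(s["force"].round(1),"under",g[2]-.037)
E
```

```text
[-0.1 -0.6 -3.5] under 0.11395194602832887
```

>>> carry_out:
  deltas:
    - [[-0.001,0,0.001,0,0,0,1],[-0.003,0,0.002,0,0,0,1],[-0.004,0,0.003,0,0,0,1],[-0.006,0,0.004,0,0,0,1],[-0.007,0,0.005,0,0,0,1],[-0.008,0,0.006,0,0,0,1],[-0.009,0,0.006,0,0,0,1],[-0.01,0,0.007,0,0,0,1],[-0.011,0,0.0075,0,0,0,1],[-0.011,0,0.0075,0,0,0,1]]

```text
time_s: 24.77
position: [0.6961, 0.1584, 0.1387]
tcp_rot: [[0.569, 0.084, 0.818], [0.048, -0.996, 0.068], [0.821, 0.0, -0.571]]
force: [-0.2, -0.5, -2.5]
opening: 0.687
grasp_force: 29.9
```

>>> carry_out:
  deltas:
    - [[-0.001,0,0.0005,0,0,0,1],[-0.002,0,0.001,0,0,0,1],[-0.003,0,0.002,0,0,0,1],[-0.004,0,0.0025,0,0,0,1],[-0.005,0,0.003,0,0,0,1],[-0.006,0,0.004,0,0,0,1],[-0.007,0,0.0045,0,0,0,1],[-0.008,0,0.005,0,0,0,1],[-0.008,0,0.005,0,0,0,1],[-0.008,0,0.005,0,0,0,1]]

```text
time_s: 25.6
position: [0.6964, 0.1585, 0.1384]
tcp_rot: [[0.567, 0.084, 0.819], [0.048, -0.996, 0.069], [0.822, 0.001, -0.569]]
force: [-3.8, -0.5, 5.2]
opening: 0.686
grasp_force: 29.9
```

It made contact at about 8 N. Release, then withdraw straight back.

>>> carry_out:
  deltas:
    - [[0,0,0,0,0,0,0.2],[0,0,0,0,0,0,-0.2],[0,0,0,0,0,0,-0.6],[0,0,0,0,0,0,-1],[0,0,0,0,0,0,-1],[0,0,0,0,0,0,-1],[0,0,0,0,0,0,-1],[0,0,0,0,0,0,-1],[0,0,0,0,0,0,-1],[0,0,0,0,0,0,-1]]

```text
time_s: 26.43
position: [0.696, 0.1584, 0.137]
tcp_rot: [[0.57, 0.084, 0.818], [0.048, -0.997, 0.068], [0.82, 0.0, -0.572]]
force: [-0.2, 0.3, 0.1]
opening: 0.999
grasp_force: 0.0
```

```bash
python3 - <<'E'
from kin import *
s=telemetry.read_state();R=np.array(s["tcp_rot"]);print(s["opening"],s["grasp_force"],s["force"].round(1))
a=np.radians(4.6);print((R.T@(-.15*np.array([np.cos(a),np.sin(a),-.03]))/.15).round(3))
E
```

```text
0.9991803404898021 0.0 [-0.2  0.3  0.1]
[-0.547 -0.003 -0.838]
```

>>> carry_out:
  deltas:
    - [[-0.03,0,-0.04,0,0,0,-1],[-0.06,0,-0.09,0,0,0,-1],[-0.1,0,-0.15,0,0,0,-1],[-0.15,0,-0.23,0,0,0,-1],[-0.21,0,-0.32,0,0,0,-1],[-0.28,-0.001,-0.43,0,0,0,-1],[-0.35,-0.002,-0.54,0,0,0,-1],[-0.43,-0.002,-0.66,0,0,0,-1],[-0.5,-0.003,-0.76,0,0,0,-1],[-0.55,-0.003,-0.84,0,0,0,-1]]

```text
time_s: 27.27
position: [0.543, 0.1463, 0.1414]
tcp_rot: [[0.572, 0.084, 0.816], [0.048, -0.996, 0.069], [0.819, 0.0, -0.574]]
force: [-0.1, -0.1, 0.2]
opening: 1.005
grasp_force: 0.0
```

```bash
python3 - <<'E'
from kin import *
s=telemetry.read_state();print(s["force"].round(1),s["position"].round(3))
im=capture("top")
h=cv2.cvtColor(im,cv2.COLOR_RGB2HSV)
# tape on pile top (pale, low sat) and brown mask rows/cols in pile crop
t=cv2.inRange(h[150:212,235:295],(5,80,50),(17,255,255))
ys,xs=np.nonzero(t);print("brown bbox",xs.min()+235,xs.max()+235,ys.min()+150,ys.max()+150)
for v in range(ys.min(),ys.max()+1,4):
    r=xs[ys==v]
    if len(r):
        gaps=np.diff(r);i=gaps.argmax();print(v+150,r.min()+235,r.max()+235,"tape",r[i]+236,r[i+1]+234)
E
```

```text
[-0.1 -0.1  0.2] [0.543 0.146 0.141]
brown bbox 249 277 155 203
155 264 268 tape 265 265
159 249 269 tape 257 262
163 249 272 tape 257 262
167 250 274 tape 257 263
171 250 275 tape 258 263
175 250 276 tape 258 263
179 250 264 tape 258 263
183 270 276 tape 272 272
187 251 276 tape 259 264
191 251 276 tape 259 265
195 254 276 tape 262 267
199 256 277 tape 263 268
203 259 260 tape 260 259
```

```bash
python3 - <<'E'
from kin import *
w=ray("top",[(259.5,159),(262,191)],.162);az=np.degrees(np.arctan2(*(w[0]-w[1])[1::-1]));print(w.round(4).tolist(),az)
b=ray("top",[(259,155)],.162)[0];f=ray("top",[(262.3,192.5)],.162)[0];print("back",b.round(4),"front",f.round(4),"c",((b+f)/2).round(4))
# front faces of the lower two: mid front-top edge tape ~ (264.5,195)
im=cv2.cvtColor(capture("scene"),cv2.COLOR_RGB2BGR)
E
```

```text
[[0.7511, 0.1593, 0.162], [0.6604, 0.1515, 0.162]] 4.943853187038285
back [0.7626 0.1609 0.162 ] front [0.6562 0.1506 0.162 ] c [0.7094 0.1558 0.162 ]
```

```bash
python3 -c "
from rig import job
print(job.hand_in())"
```

```text
the job is handed in; nothing more can be done
None
```

Job handed in, with no verdict returned: the door was opened to about 93° by its handle, and the carton is on the pile within about 2 mm and half a degree of the upper carton by the top camera.

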